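# Discard the dull blade heads in the push-and-turn canister

## Robot

A 6-joint arm with a two-finger parallel gripper is mounted at the origin on the work surface. World frame = base frame: x ahead of the robot, y to its left, z up, the work surface at z = 0. Lengths are in m, angles in rad, forces in N, time in s.
With the tool pointing down it reaches from about 0.35 to 0.775 m from the base axis. Payload 7.3 kg.
Tool frame: the origin (TCP) lies at the very end of the fingers, on their centre line; the grasp point (between the pads) lies 19 mm behind it; z points along the fingers, y is the direction in which the jaws open and shut (so a half turn about z gives the same grasp; the last joint's range is limited). The gripper opens to 92 mm and grips with 3 to 60 N. Pads are 19 mm wide; open, the fingers measure 130 mm over their backs; the gripper's body (75 mm by 190 mm) begins 47 mm behind the grasp point.
Start: joints at [1.013, 0.342, 1.524, -0, 1.275, -0.146], TCP at [0.21, 0.481, 0.227] pointing down, gripper open.
Joint ranges: [-2.53, 2.53], [-0.77, 2.02], [0.04, 2.7], [-1, 4.14], [0.28, 2.66], [-3.11, 3.11]. Speed limits (rad/s): [2.57, 2.57, 3.14, 3.14, 3.14, 3.14].

## Interface

Orientations are given as [roll, pitch, yaw] about the fixed x, y, z axes, in that order (R = Rz(yaw) Ry(pitch) Rx(roll)).
In Python, from cell import robot gives the robot as it stands.
- The arm moves only by the shell command python3 -m pendant 'ROWS' [OPENING] [FORCE]. ROWS is JSON, a list of rows, each a list of 2 entries, a list of its own where there are three numbers: the shift along the tool's x, y, z in mm, then the turn about the tool's z in degrees. In form: [[[x, y, z], turn], ...]. A call has 1 to 10 rows; each row is the pose to reach, as a shift and turn from the pose measured when the call began, along the tool's axes at that moment; what a row does not reach only later rows make up. A row lasts 1/12 s, in which the tool goes at most 41.7 mm and 7.16 degrees, less where a joint would pass 70% of its speed; a pose out of reach is approached as far as the arm can. A call with a gripper value outside its range is refused whole. OPENING is the opening, from 0 (shut) to 1 (fully open), set as the call begins (- or left out, the last holds). The fingers move at their own pace and stop on an object; FORCE is the grip in N (left out, the last holds). Time passes only in rows, so rows that repeat a pose let the fingers close. It gives the time, the measured TCP pose, the force and the opening at its end, in the units of the state.
- robot.observe(): the state, without advancing time (a new reading comes with each control period).
- robot.read_camera(name): name is "scene" or "top" or "wrist"; returns the picture (420x560x3 uint8, red, green, blue); there is no depth.
- robot.calibration(name): a dict with "vfov" (degrees; the focal length in pixels is half the picture's height over the tangent of half this angle, whatever the lens; pixels are square), "cx", "cy" (the principal point, pixels), "rvec" (rotation vector, rad) and "tvec" (3), from world to camera coordinates, as OpenCV has them. Camera axes: x right, y down, z forward; pixel columns grow to the right and rows downward; lengths in m; the calibration is good to about 2 mm. A picture is of the moment at which its call begins: read the wrist's pose just before it. calibration takes no time and is no camera call; for the wrist camera it gives the pose at the moment of the call.
- robot.hand_in(): hands the job in, once; it reports no verdict.
Trained networks look in the newest picture that a camera, given by its name, has taken for a name from the list of things; names that differ only in an ending like _2 or _b are one class to them, and where a whole thing is asked for, a point or a joint stands for the part that bears it (a point fixed in the world has none). Each returns a list of dicts, best first, with "p" (0 to 1); they miss things now and then, are a little off and sometimes report something else, mostly with a low value. They report only what shows in the picture. A call takes as long as a camera call.
- robot.find_in(camera, query): "xy" ([column, row] as shares, 0 to 1, of the picture: columns of its width, rows of its height, amid what is visible of it).
The state is a dict: "time": time; "qpos": joint angles; "qvel": joint speeds; "joint_efforts": joint torques, N m; "tool_pos": TCP position; "tool_rot": TCP orientation; "contact_force": force on the tool from outside, world axes, zero at the start; "torque": the same for the moment, N m; "opening": finger opening in m.
Only numpy, scipy, OpenCV 4.12 (cv2) and the standard library are available. Lean on these libraries where they do the work, as an engineer would, in place of code of your own. Each camera call takes 0.05 s, during which the arm holds its last target.

## Task

Clear the dull blade heads off the carving bench: open the blade canister by pushing its safety cap down while turning it anticlockwise and lift the cap off, then put every blade head into the canister, both those you must pull off the upright tool handles and any lying on the bench. When all are inside, put the cap back, push it down and turn it clockwise until it locks, and leave the other things on the bench where they are.

Things in the scene. Friction and masses are not known exactly. Their poses are not given: they have to be found in the camera images.
- canister: grey metal canister fixed to the bench on a 120 mm square wooden foot 12 mm high; body 98 mm across up to z 79, then a bright open neck, 66 mm outside, 60 mm inside, up to its rim at z 115; inside floor at z 12. Origin: centre of its underside, z up. On the neck's +x and -x sides are two lugs (out to radius 39 mm, top at z 111); the locked cap's tabs hook under them.
- collar (a joint): steel spring collar round the neck (80 to 91 mm across) on which the cap's skirt sits: 0 when up (top 98 mm above the canister's origin), grows to 0.012 m as it is pressed down; it pushes up with 3 N when free and 1 N more per mm; it reads 0.002 when the cap is locked.
- mouth (a point): centre of the canister's open mouth, at the rim, 115 mm above the bench. The cap fits over the neck with about 2 mm clearance all round. To close: lower it straight on with the wing grip 0.7 to 1.2 rad anticlockwise of the locked direction until it sits on the collar (cap origin about 98 mm up), press 8 to 11 mm, turn clockwise while pressed to the stop (the locked direction), let it spring up.
- cap: dark push-and-turn safety cap, about 90 g: skirt 89 mm across, 29 mm high, closed by a disc (z 29 to 34) with a wing grip on it, 50 mm long (along the cap's x), 16 mm thick (its y), 24 mm tall (z 34 to 58). Origin: centre of the skirt's lower edge, z up. Two inward tabs (10 mm wide, z 2 to 9) lie under the two ends of the wing grip. It is the same after a half turn.
- cap_grip (a point): middle of the cap's wing grip, 46 mm above the cap's origin. Locked: cap origin 96 mm above the canister's, wing grip along the canister's x (either way round), the tabs held up in the lugs' pockets by the spring. To open: press down 6 to 9 mm (about 11 to 14 N; at 9 mm it meets the rim), turn it 0.7 to 1.2 rad anticlockwise seen from above while pressed, then lift.
- rack: wooden block, 75 mm (x) by 210 mm (y) by 30 mm high, fixed to the bench, with three upright carving-tool handles along its y (at y -65, 0, 65 mm), whose tops (17 mm across) are 55 mm above the bench and carry a steel tang 17 mm tall. A head's detent lets go within the first 4 mm of pull; the head is clear of the tang after 20 mm. Origin: centre of its underside.
- head1: blade head on the handle at rack y -65 mm: plastic holder 20 mm (its x) by 22 mm (y) by 26 mm tall, with a flat steel blade (2.4 by 16 mm) standing on it, z 26 to 44; 30 g. Origin: centre of the holder's underside, z along the blade. Pushed over the handle's tang, held by a spring detent: pulled straight up it lets go at about 8 N. Take it by its x-faces. May be absent (None).
- head2: blade head at the rack's middle handle, if present, like head1. May be absent (None).
- head3: blade head at the handle at rack y +65 mm, if present, like head1. May be absent (None).
- loose_head2: a second blade head lying flat on the bench, just like loose_head1. May be absent (None).
- loose_head1: a blade head of the same make lying flat on the bench: 44 mm long along its x (holder from x 0 to 26 mm, blade from 26 to 44), 22 mm wide (y), 20 mm high (z). Origin: at the holder's end, centre of the width, on its lower face; x points along the blade.
- mat: square cork mat, 125 mm, 3 mm thick, fixed to the bench: a free place to set the cap down upright meanwhile. Origin: centre of its underside.
- medallion: bystander: carved wooden disc 110 mm across, 16 mm thick
- sanding_block: bystander: cork sanding block 70 by 110 by 28 mm
- offcut: bystander: small wooden offcut 90 by 50 by 14 mm
- oilstone: bystander: oilstone 140 by 50 by 24 mm
- brush: bystander: brush lying on the bench

How it is judged:
On the way, in this order (a step that is already met when the one before it is completed fails the run):
1. the safety cap is off the canister and clear of it (horizontal distance between cap and mouth above 0.09 m), for 0.2 s.
2. every blade head is inside the canister (horizontal distance between each of head1, head2, head3, loose_head1, loose_head2 and mouth below 0.046 m and z of each of head1, head2, head3, loose_head1, loose_head2 in the frame of canister below 0.105 m), for 0.3 s.
At the end, for the whole second after the job is handed in: every blade head is inside the canister (origin within 46 mm of the mouth's axis and below 105 mm), and the cap is locked on: centred within 5 mm, origin 93.5 to 98.5 mm above the canister's origin, wing grip within 0.15 rad of the canister's x, level and at rest (all of step 2 and horizontal distance between cap and mouth below 0.005 m and z of cap in the frame of canister between 0.0935 and 0.0985 m and angle between the x axis of cap and the x axis of canister, either way round below 0.15 rad and angle between cap's own z axis and vertical below 0.06 rad and linear speed of cap below 0.01 m/s); the robot touches nothing.
It fails at once if a bystander (medallion, sanding block, offcut, oilstone, brush) is moved more than 30 mm from its place (distance of any of medallion, sanding_block, offcut, oilstone, brush from where it was at the start of the episode above 0.03 m).
Of head1, head2, head3, loose_head2 only 2 to 4 are there at a start; the rules pass over those that are not, and their reading is None.
At some moment in a run one of loose_head1, loose_head2 may be knocked a few centimetres aside while the robot is not near it.
Once in a run the grip may slacken for a moment while it holds something.
It also fails if it takes over 210 s, if anything falls off the work surface, if the arm or the gripper's body presses on something with over 40 N, if the wrist force passes 120 N, or if a joint passes its speed limit or range.

## Working session

There is one attempt and no reset: what is moved stays moved. The work goes in short steps, Python scripts to look and compute and a shell command to move; the robot and the scene stay as the last step left them, time stands still between calls to the robot, and variables do not carry over. Pictures are saved under pics/ and viewed, and the job is handed in when it is done.

```bash
ls; mkdir -p pics; cat > h.py <<'E'
import numpy as np, cv2
from cell import robot
def K(c):
    f=210/np.tan(np.radians(c["vfov"])/2); return f
def snap(name,fn):
    c=robot.calibration(name); im=robot.read_camera(name)
    cv2.imwrite("pics/"+fn,im[:,:,::-1]); return c,im
def ray(c,u,v):
    R=cv2.Rodrigues(np.array(c["rvec"],float))[0]; t=np.array(c["tvec"],float)
    f=K(c); d=R.T@np.array([(u-c["cx"])/f,(v-c["cy"])/f,1.]); o=-R.T@t; return o,d
def onz(c,u,v,z):
    o,d=ray(c,u,v); return o+d*(z-o[2])/d[2]
def proj(c,P):
    R=cv2.Rodrigues(np.array(c["rvec"],float))[0]; p=(R@np.atleast_2d(P).T).T+np.array(c["tvec"],float)
    f=K(c); return np.c_[f*p[:,0]/p[:,2]+c["cx"],f*p[:,1]/p[:,2]+c["cy"]]
E
python3 - <<'E'
from h import *
s=robot.observe();print(s)
for n in("top","scene","wrist"):
    c,im=snap(n,n+"0.png");print(n,c)
E
```

```text
pics
{'time': 0.0, 'qpos': array([ 1.01298758e+00,  3.42703896e-01,  1.52502998e+00, -1.83012698e-05,
        1.27538263e+00, -1.45996696e-01]), 'qvel': array([ 0.00124355, -0.00085148,  0.00012613, -0.00260928,  0.00034267,
       -0.00096079]), 'joint_efforts': array([-2.72114776e-03, -4.31243491e+01, -2.44216651e+01,  7.14393798e-02,
        5.62579965e-02, -1.27126186e-04]), 'tool_pos': array([0.20990613, 0.48076465, 0.22605021]), 'tool_rot': array([-3.14008247e+00, -2.04372588e-04,  2.72978579e+00]), 'contact_force': array([-0.52190371, -0.02612837,  1.07556162]), 'torque': array([ 0.02437116,  0.01326397, -0.01723209]), 'opening': 0.09185788253008564}
top {'vfov': 45.871923029719774, 'cx': 280.63627214128593, 'cy': 206.91068947375902, 'rvec': array([ 2.21573231, -2.16119991,  0.09195555]), 'tvec': array([-0.01995023,  0.5820636 ,  1.29476093])}
scene {'vfov': 43.47969234584336, 'cx': 283.2302331607021, 'cy': 204.80390292617582, 'rvec': array([ 1.12127059,  2.3415145 , -1.03795689]), 'tvec': array([ 0.35560817, -0.21561792,  1.43839508])}
wrist {'vfov': 65.4826304914859, 'cx': 275.2809290530037, 'cy': 208.19094142080343, 'rvec': array([-2.42133531, -1.58699277, -0.22575571]), 'tvec': array([-0.52517884, -0.03534268,  0.39072551])}
```

View pics/top0.png

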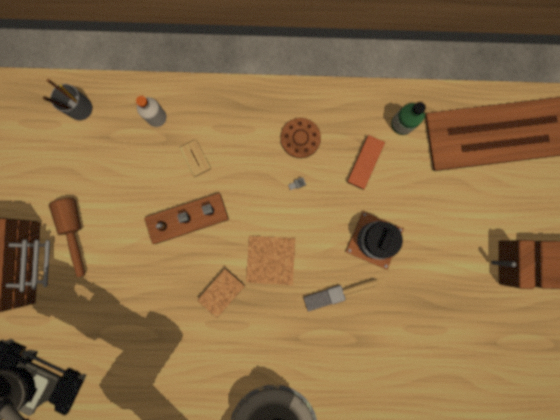

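View pics/scene0.png

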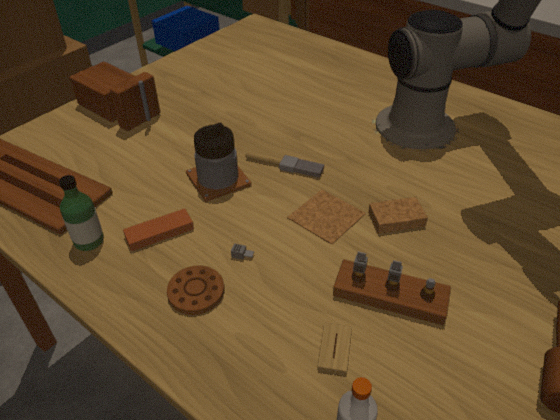

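View pics/wrist0.png

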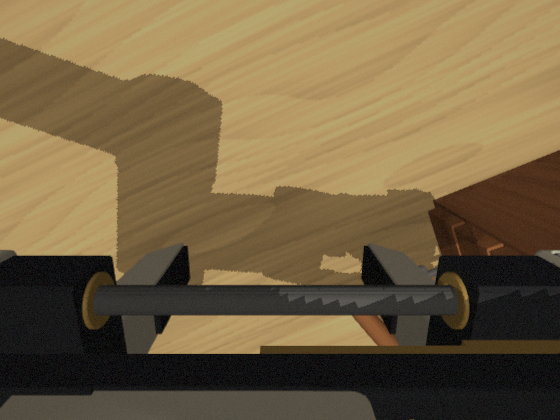

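The top view shows the canister and cap at about (380,240), the rack at (187,217), a loose head at (297,184) and the mat at (271,260). I'll run the networks and zoom in next.

```bash
python3 - <<'E'
from h import *
zs={"cap":.12,"canister":.05,"head1":.08,"loose_head1":.01,"rack":.03,"mat":.003}
for n in("top","scene"):
    c,im=snap(n,n+"1.png")
    for q,z in zs.items():
        for r in robot.find_in(n,q)[:6]:
            u,v=r["xy"][0]*560,r["xy"][1]*420
            print(n,q,round(r["p"],2),round(u),round(v),onz(c,u,v,z).round(3))
im=cv2.imread("pics/top1.png")
a=cv2.resize(im[170:260,120:320],None,fx=4,fy=4,interpolation=cv2.INTER_CUBIC);cv2.imwrite("pics/ztop.png",a)
a=cv2.resize(im[200:280,330:430],None,fx=7,fy=7,interpolation=cv2.INTER_CUBIC);cv2.imwrite("pics/zcap.png",a)
im=cv2.imread("pics/scene1.png")
a=cv2.resize(im[230:330,210:460],None,fx=3.2,fy=3.2,interpolation=cv2.INTER_CUBIC);cv2.imwrite("pics/zsc.png",a)
E
```

```text
top cap 0.72 384 240 [ 0.499 -0.259  0.12 ]
top canister 0.94 365 244 [ 0.491 -0.227  0.05 ]
top head1 0.63 183 216 [0.549 0.24  0.08 ]
top head1 0.61 209 208 [0.571 0.176 0.08 ]
top loose_head1 0.61 296 185 [ 0.643 -0.045  0.01 ]
top rack 0.78 184 221 [0.539 0.248 0.03 ]
top mat 0.71 268 259 [0.444 0.025 0.003]
top mat 0.48 365 245 [ 0.486 -0.233  0.003]
scene cap 0.63 212 140 [ 0.505 -0.255  0.12 ]
scene canister 0.86 218 172 [ 0.522 -0.23   0.05 ]
scene canister 0.71 214 142 [ 0.439 -0.321  0.05 ]
scene head1 0.66 358 263 [0.576 0.186 0.08 ]
scene head1 0.52 396 271 [0.55  0.249 0.08 ]
scene loose_head1 0.48 240 255 [ 0.653 -0.044  0.01 ]
scene rack 0.66 393 291 [0.554 0.254 0.03 ]
scene mat 0.67 326 214 [0.438 0.02  0.003]
scene mat 0.29 216 142 [ 0.392 -0.366  0.003]
```

View pics/ztop.png

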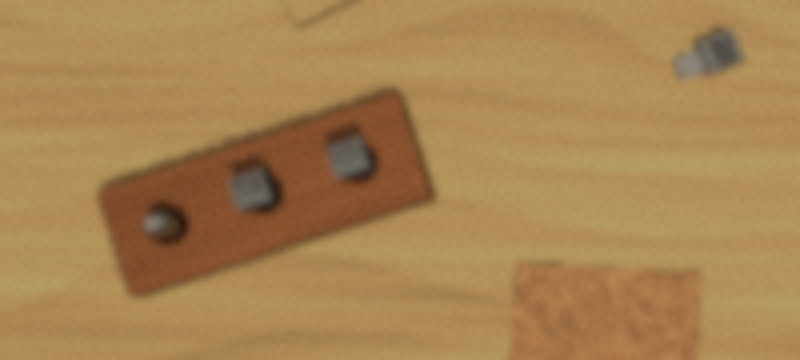

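View pics/zcap.png

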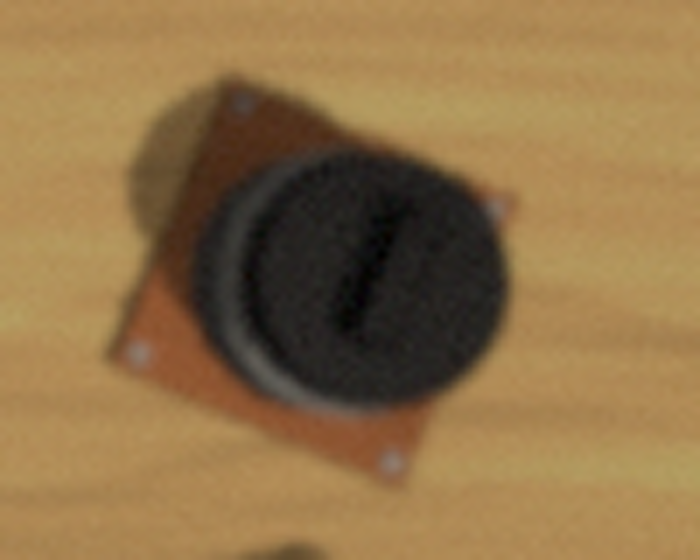

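View pics/zsc.png

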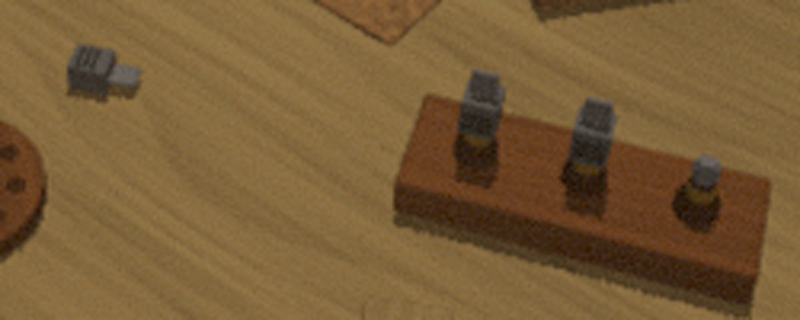

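```bash
python3 - <<'E'
from h import *
c=robot.calibration("top")
def P(l,off,s,z): return np.array([onz(c,off[0]+u/s,off[1]+v/s,z)[:2] for u,v in l])
f=P([(228,75),(515,200),(408,488),(112,355)],(330,200),7,.012)
print("foot",f.round(4).tolist(),f.mean(0)); print([np.linalg.norm(f[i]-f[i-1]).round(4) for i in range(4)],[np.degrees(np.arctan2(*(f[i]-f[i-1])[::-1])).round(1) for i in range(4)])
g=P([(400,200),(345,325)],(330,200),7,.154);print("wing",g.mean(0),np.linalg.norm(g[0]-g[1]),np.degrees(np.arctan2(*(g[0]-g[1])[::-1])))
k=P([(375,277)],(330,200),7,.13);print("cap",k)
r=P([(398,88),(434,200),(132,296),(100,188)],(120,170),4,.03)
print("rack",r.mean(0),[np.linalg.norm(r[i]-r[i-1]).round(4) for i in range(4)],[np.degrees(np.arctan2(*(r[i]-r[i-1])[::-1])).round(1) for i in range(4)])
print("top of heads",P([(348,157),(255,190)],(120,170),4,.09),"tang",P([(163,222)],(120,170),4,.065))
print("mat",np.array([onz(c,u,v,.003)[:2] for u,v in((248.5,236),(295,237),(294,285),(246,283))]))
print("loose",P([(683,65),(735,46)],(120,170),4,.01))
c=robot.calibration("wrist");print("cam pos",ray(c,280,210), "tcp in cam",proj(c,np.array([robot.observe()["tool_pos"]])))
E
```

```text
foot [[0.5784, -0.2249], [0.5334, -0.3352], [0.4233, -0.2952], [0.4708, -0.1821]] [ 0.50147447 -0.25934413]
[np.float64(0.1159), np.float64(0.1191), np.float64(0.1172), np.float64(0.1226)] [np.float64(-21.7), np.float64(-112.2), np.float64(160.0), np.float64(67.2)]
wing [ 0.50581581 -0.25003885] 0.046636735894106246 -23.159339370305325
cap [[ 0.50120841 -0.25616131]]
rack [0.54581488 0.24075884] [np.float64(0.2055), np.float64(0.0778), np.float64(0.2064), np.float64(0.0741)] [np.float64(-69.8), np.float64(-160.4), np.float64(109.1), np.float64(18.9)]
top of heads [[0.56674647 0.17976486]
 [0.5445753  0.23715754]] tang [[0.52388501 0.29952156]]
mat [[ 0.50353268  0.07846217]
 [ 0.5039308  -0.04606303]
 [ 0.37644627 -0.04625465]
 [ 0.37870276  0.08144977]]
loose [[ 0.63952696 -0.03133158]
 [ 0.65326406 -0.06597063]]
cam pos (array([0.14056891, 0.51211556, 0.3851344 ]), array([ 0.26792091, -0.10025825, -0.95833509])) tcp in cam [[273.87912829 262.19299874]]
```

```bash
cat >> h.py <<'E'
def go(x,y,z,yawdeg=None):
    s=robot.observe(); p=s["tool_pos"]
    from scipy.spatial.transform import Rotation as Ro
    M=Ro.from_euler("xyz",s["tool_rot"]).as_matrix()
    d=M.T@(np.array([x,y,z])-p)*1000
    yaw=np.degrees(s["tool_rot"][2]); t=0 if yawdeg is None else -((yawdeg-yaw+180)%360-180)
    n=max(np.linalg.norm(d)/41.7,abs(t)/7.16)
    print("pos",p.round(4),"yaw",yaw.round(2),"-> shift",d.round(1),"turn",round(t,2),"rows",round(n,1),"t",round(s["time"],2),"F",s["contact_force"].round(1),"op",round(s["opening"],4))
E
python3 -c "
from h import *
go(.5,.1,.26,157.5)
go(.5,-.257,.26,157.5)"
```

```text
pos [0.2101 0.4811 0.2267] yaw 156.41 -> shift [-418.2 -233.2  -33.3] turn -1.09 rows 11.5 t 0.85 F [0.8 0.5 0.1] op 0.0915
pos [0.2101 0.4811 0.2267] yaw 156.41 -> shift [-561.1 -560.4  -33.3] turn -1.09 rows 19.0 t 0.85 F [0.8 0.5 0.1] op 0.0915
```

```bash
python3 -m pendant '[[[-418,-233,-33],-1],[[-418,-233,-33],-1],[[-418,-233,-33],-1],[[-418,-233,-33],-1],[[-418,-233,-33],-1],[[-418,-233,-33],-1],[[-418,-233,-33],-1],[[-418,-233,-33],-1],[[-418,-233,-33],-1],[[-418,-233,-33],-1]]' 1
python3 -c "
from h import *
go(.5,-.257,.26,157.5)"
```

```text
time: 1.68
tool_pos: [0.4627, 0.1484, 0.2558]
tool_rot: [3.141, 0.0, 2.747]
contact_force: [0.7, 1.2, 0.3]
opening: 0.0918
pos [0.4627 0.1484 0.2558] yaw 157.4 -> shift [-190.2 -360.    -4.3] turn -0.1 rows 9.8 t 1.68 F [0.7 1.2 0.3] op 0.0918
```

```bash
python3 -m pendant '[[[-190,-360,-4],0],[[-190,-360,-4],0],[[-190,-360,-4],0],[[-190,-360,-4],0],[[-190,-360,-4],0],[[-190,-360,-4],0],[[-190,-360,-4],0],[[-190,-360,-4],0],[[-190,-360,-4],0],[[-190,-360,-4],0]]'
python3 -m pendant '[[[0,0,0],0],[[0,0,0],0]]'
python3 -c "
from h import *
go(.503,-.257,.26,157.5)
c,im=snap('wrist','w1.png'); print(proj(c,[[.503,-.257,.154],[.503,-.257,.13]]))
print(robot.find_in('wrist','cap_grip'),robot.find_in('wrist','cap'))
c,im=snap('top','t2.png')"
```

```text
time: 2.52
tool_pos: [0.4995, -0.26, 0.2597]
tool_rot: [3.142, 0.001, 2.746]
contact_force: [0.7, 0.3, 0.2]
opening: 0.0915
time: 2.68
tool_pos: [0.4991, -0.2618, 0.259]
tool_rot: [3.141, -0.0, 2.742]
contact_force: [-0.5, 1.3, -0.6]
opening: 0.0917
pos [ 0.4991 -0.2618  0.259 ] yaw 157.13 -> shift [-1.8  5.9 -1. ] turn -0.37 rows 0.2 t 2.68 F [-0.5  1.3 -0.6] op 0.0917
[[281.37165057 209.30800721]
 [280.880473   201.84034444]]
[{'xy': [0.4975, 0.4717], 'p': 0.75}] [{'xy': [0.5007, 0.4702], 'p': 0.7}]
```

View pics/w1.png

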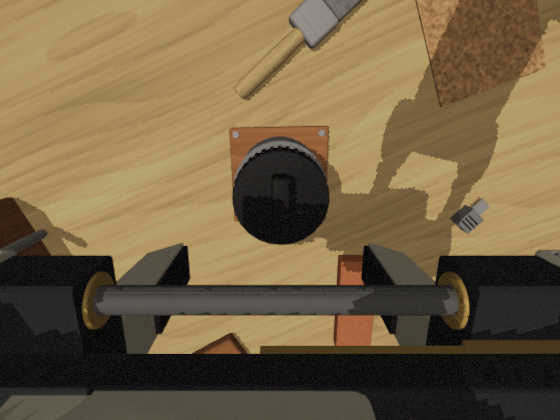

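View pics/t2.png

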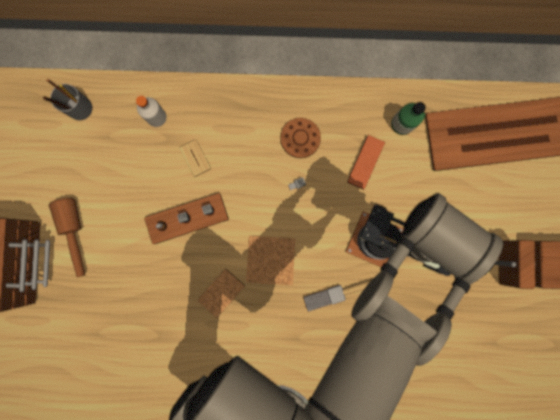

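The wrist view shows the cap disc centred near (281,194), with the wing vertical in the image, so the yaw is nearly aligned. I'll refine this with an enlarged, brightened crop.

```bash
python3 - <<'E'
from h import *
im=cv2.imread("pics/w1.png"); a=im[110:260,200:360]
a=cv2.resize(a,None,fx=3.7,fy=3.7,interpolation=cv2.INTER_CUBIC); a=np.clip(255*(a/255.)**.45,0,255).astype(np.uint8);cv2.imwrite("pics/zw1.png",a)
E
```

```text
(no output)
```

View pics/zw1.png

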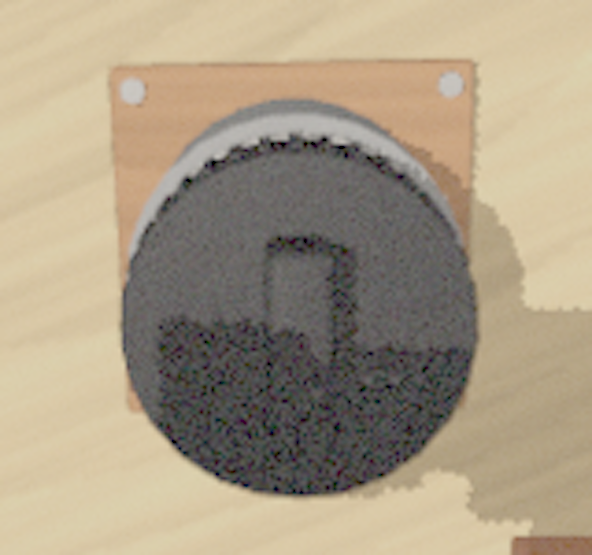

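```bash
python3 - <<'E'
from h import *
c=robot.calibration("wrist")
q=lambda u,v,z:onz(c,200+u/3.7,110+v/3.7,z)
L,R_,B,T=[q(u,v,.13) for u,v in((124,318),(478,318),(301,494),(301,143))]
print(np.linalg.norm(L-R_),np.linalg.norm(B-T),(L+R_)/2,(B+T)/2)
a=q(112,70,.012);b=q(474,61,.012);print("foot",a,b,np.linalg.norm(a-b),np.degrees(np.arctan2(*(b-a)[1::-1])))
d=q(120,398,.012);print(np.degrees(np.arctan2(*(a-d)[1::-1])), )
w=q(268,248,.154);w2=q(268,330,.154);print("wingedge",w,np.degrees(np.arctan2(*(w-w2)[1::-1])), q(331,248,.154))
s=robot.observe();go(*((B+T)/2)[:2],.16,157.5)
E
```

```text
0.087030525436769 0.08912154271759042 [ 0.49885973 -0.25123749  0.13      ] [ 0.50071113 -0.25199993  0.13      ]
foot [ 0.42624879 -0.2859625   0.012     ] [ 0.46888991 -0.17561927  0.012     ] 0.11829578766959692 68.87143577231772
156.70612148682233
wingedge [ 0.47546348 -0.25007754  0.154     ] 157.34899025268405 [ 0.48081202 -0.23717811  0.154     ]
pos [ 0.4996 -0.2584  0.2599] yaw 157.42 -> shift [ 1.5  6.3 99.9] turn -0.08 rows 2.4 t 2.88 F [-0.4 -0.6 -0.5] op 0.0919
```

The arm was still settling in that picture, so I'll take it again.

```bash
python3 - <<'E'
from h import *
s0=robot.observe();c,im=snap("wrist","w2.png");s1=robot.observe();print(s0["tool_pos"],s1["tool_pos"],c["rvec"],c["tvec"])
np.savez("cw2.npz",**c)
im=cv2.imread("pics/w2.png"); a=im[110:260,200:360]
a=cv2.resize(a,None,fx=3.7,fy=3.7,interpolation=cv2.INTER_CUBIC); a=np.clip(255*(a/255.)**.45,0,255).astype(np.uint8);cv2.imwrite("pics/zw2.png",a)
E
```

```text
[ 0.49957894 -0.25843019  0.25992121] [ 0.49964407 -0.25843466  0.2600062 ] [-2.40828619 -1.60861743 -0.23189269] [ 0.0465146  -0.58226848  0.26526637]
```

View pics/zw2.png

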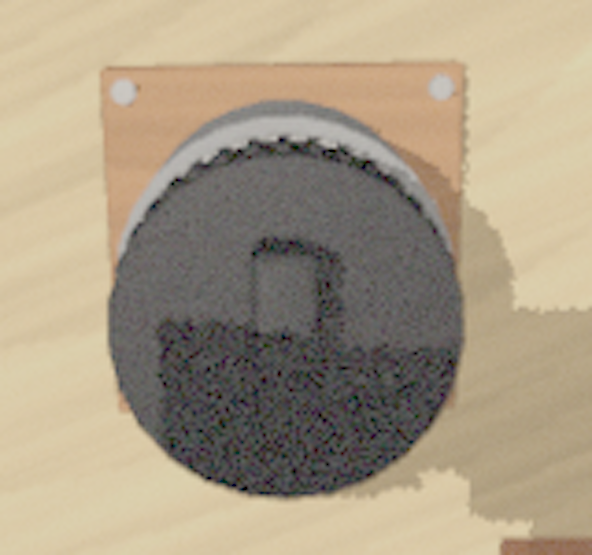

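```bash
python3 - <<'E'
from h import *
c=dict(np.load("cw2.npz"))
q=lambda u,v,z:onz(c,200+u/3.7,110+v/3.7,z)
L,R_,B,T=[q(u,v,.13) for u,v in((108,318),(464,318),(288,496),(288,145))]
print(np.linalg.norm(L-R_),np.linalg.norm(B-T),(L+R_)/2,(B+T)/2)
ws=[q(254,252,.154),q(318,248,.154)];print("wing end mid",(ws[0]+ws[1])/2,np.linalg.norm(ws[0]-ws[1]))
a=(ws[0]+ws[1])/2; print("wing ctr from end", a[:2]-0.025*np.array([np.cos(2.749),np.sin(2.749)]))
f=[q(103,70,.012),q(463,64,.012)];m=(f[0]+f[1])/2; e=f[1]-f[0];e/=np.linalg.norm(e);print("foot ctr",m+0.06*np.array([e[1],-e[0],0]),np.degrees(np.arctan2(e[1],e[0])))
E
```

```text
0.08752017812117077 0.08920527974308078 [ 0.49744713 -0.25464382  0.13      ] [ 0.49995592 -0.25515188  0.13      ]
wing end mid [ 0.47740618 -0.24656653  0.154     ] 0.01421914243803747
wing ctr from end [ 0.50050418 -0.25613116]
foot ctr [ 0.5025583  -0.25604449  0.012     ] 68.41545344050755
```

```bash
python3 -c "
from h import *
go(.501,-.2555,.145,157.8)"
```

```text
pos [ 0.4996 -0.2584  0.26  ] yaw 157.44 -> shift [ -0.    3.2 115. ] turn -0.36 rows 2.8 t 2.93 F [-0.3 -0.3 -0.2] op 0.0921
```

```bash
python3 -m pendant '[[[0,3,40],0],[[0,3,75],0],[[0,3,100],0],[[0,3,100],0],[[0,3,115],0],[[0,3,120],0],[[0,3,124],0],[[0,3,126],0],[[0,3,126],0],[[0,3,126],0]]'
python3 -c "
from h import *
go(.501,-.2555,.133,157.8); snap('wrist','w3.png')"
```

```text
time: 3.77
tool_pos: [0.5013, -0.2558, 0.1349]
tool_rot: [-3.142, 0.002, 2.748]
contact_force: [0.0, -0.2, -1.1]
opening: 0.0917
pos [ 0.5013 -0.2558  0.1349] yaw 157.45 -> shift [0.4 0.2 1.9] turn -0.35 rows 0.0 t 3.77 F [ 0.  -0.2 -1.1] op 0.0917
```

View pics/w3.png

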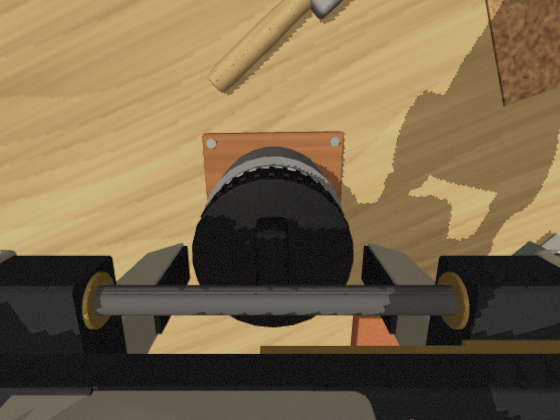

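The fingers straddle the wing centrally. Closing now.

```bash
python3 -m pendant '[[[0,0,2],0],[[0,0,2],0],[[0,0,2],0],[[0,0,2],0],[[0,0,2],0],[[0,0,2],0],[[0,0,2],0],[[0,0,2],0],[[0,0,2],0],[[0,0,2],0]]' 0 55
python3 -c "
from h import *
go(.501,-.2555,.133,157.8)"
```

```text
time: 4.65
tool_pos: [0.5013, -0.2559, 0.1329]
tool_rot: [-3.142, 0.002, 2.748]
contact_force: [0.1, -0.0, -0.5]
opening: 0.0298
pos [ 0.5013 -0.2559  0.1329] yaw 157.44 -> shift [ 0.5  0.3 -0.1] turn -0.36 rows 0.1 t 4.65 F [ 0.1 -0.  -0.5] op 0.0298
```

```bash
python3 -m pendant '[[[0,0,0],0],[[0,0,0],0],[[0,0,0],0],[[0,0,0],0],[[0,0,0],0],[[0,0,0],0]]' 0 55
python3 -c "
from h import *
go(.501,-.2555,.133,157.8)"
```

```text
time: 5.15
tool_pos: [0.5012, -0.2563, 0.1329]
tool_rot: [-3.141, 0.002, 2.748]
contact_force: [-2.0, -2.6, 0.9]
opening: 0.0154
pos [ 0.5012 -0.2563  0.1329] yaw 157.43 -> shift [ 0.5  0.7 -0.1] turn -0.37 rows 0.1 t 5.15 F [-2.  -2.6  0.9] op 0.0154
```

```bash
python3 -m pendant '[[[0,0.5,2],0],[[0,0.5,4],0],[[0,0.5,6],0],[[0,0.5,7.5],0],[[0,0.5,7.5],0],[[0,0.5,7.5],0]]' 0 60
```

```text
time: 5.65
tool_pos: [0.5013, -0.2563, 0.1265]
tool_rot: [-3.14, 0.003, 2.748]
contact_force: [-4.9, -2.3, 9.2]
opening: 0.0155
```

```bash
python3 -m pendant '[[[0,0,1],0],[[0,0,2],0],[[0,0,2],0],[[0,0,2],0]]' 0 60
```

```text
time: 5.98
tool_pos: [0.5013, -0.2563, 0.1259]
tool_rot: [-3.14, 0.004, 2.748]
contact_force: [-3.8, -0.4, 10.6]
opening: 0.0157
```

```bash
python3 -m pendant '[[[0,0,2],-3],[[0,0,2],-8],[[0,0,2],-13],[[0,0,2],-18],[[0,0,2],-23],[[0,0,2],-28]]' 0 60
```

```text
time: 6.48
tool_pos: [0.5026, -0.2564, 0.1257]
tool_rot: [-3.137, 0.007, -3.043]
contact_force: [0.5, -0.3, 10.2]
opening: 0.0157
```

```bash
python3 -m pendant '[[[0,0,2],-5],[[0,0,2],-10],[[0,0,2],-15],[[0,0,2],-20],[[0,0,2],-25],[[0,0,2],-27],[[0,0,2],-27]]' 0 60; python3 -c "
from h import *
go(.501,-.2555,.133,157.8)
snap('scene','s3.png')"
```

```text
time: 7.07
tool_pos: [0.5021, -0.256, 0.1249]
tool_rot: [-3.135, 0.003, -2.57]
contact_force: [-5.5, -0.4, 11.4]
opening: 0.0155
pos [ 0.5021 -0.256   0.1249] yaw -147.28 -> shift [ 0.7  1.  -8.1] turn 54.92 rows 7.7 t 7.07 F [-5.5 -0.4 11.4] op 0.0155
```

View pics/s3.png

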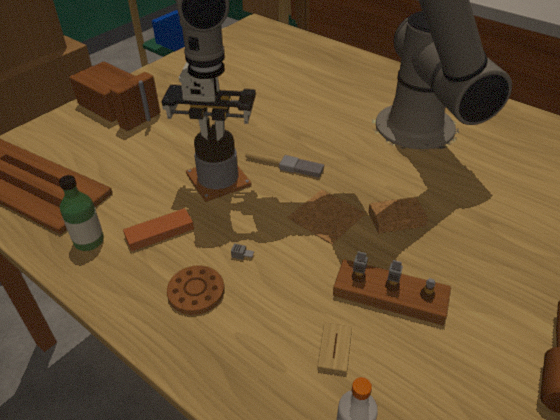

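Turned 55°. Lifting.

```bash
python3 -m pendant '[[[0,0,-5],0],[[0,0,-10],0],[[0,0,-15],0],[[0,0,-20],0],[[0,0,-25],0],[[0,0,-25],0]]' 0 60;python3 -m pendant '[[[0,0,-15],0],[[0,0,-30],0],[[0,0,-45],0],[[0,0,-60],0],[[0,0,-70],0],[[0,0,-70],0]]' 0 60; python3 -c "
from h import *
go(.43,.016,.215,-147.3)
snap('scene','s4.png')"
```

```text
time: 7.62
tool_pos: [0.5027, -0.2559, 0.1508]
tool_rot: [-3.133, 0.005, -2.572]
contact_force: [-0.4, 0.7, -1.1]
opening: 0.0152
time: 8.12
tool_pos: [0.5033, -0.2559, 0.223]
tool_rot: [-3.129, 0.007, -2.572]
contact_force: [-0.7, -0.2, -0.2]
opening: 0.0153
pos [ 0.5033 -0.2559  0.223 ] yaw -147.34 -> shift [-85.  268.6   5.3] turn -0.04 rows 6.8 t 8.12 F [-0.7 -0.2 -0.2] op 0.0153
```

View pics/s4.png

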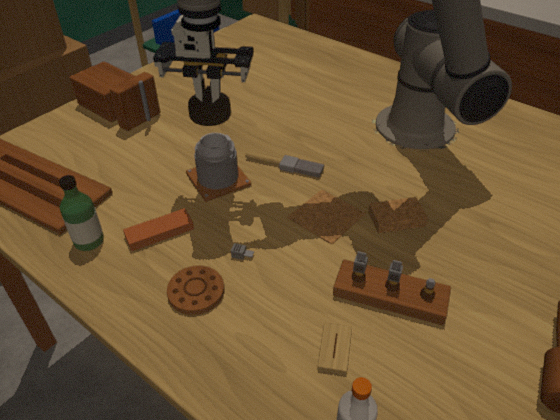

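```bash
python3 -c "
from h import *
go(.44,.017,.215,-147.3)"; python3 -m pendant '[[[-20,60,5],0],[[-45,140,5],0],[[-95,263,5],0],[[-95,263,5],0],[[-95,263,5],0],[[-95,263,5],0],[[-95,263,5],0],[[-95,263,5],0],[[-95,263,5],0]]'; python3 -c "
from h import *
go(.44,.017,.048,-147.3)"
```

```text
pos [ 0.5028 -0.2556  0.2216] yaw -147.35 -> shift [-94.2 263.5   4.4] turn -0.05 rows 6.7 t 8.17 F [ 0.4 -0.6 -1.8] op 0.0156
time: 8.92
tool_pos: [0.4401, 0.0185, 0.2137]
tool_rot: [-3.132, 0.005, -2.568]
contact_force: [0.8, -1.4, 0.0]
opening: 0.0155
pos [0.4401 0.0185 0.2137] yaw -147.15 -> shift [  1.8   0.4 165.7] turn 0.15 rows 4.0 t 8.92 F [ 0.8 -1.4  0. ] op 0.0155
```

```bash
python3 -m pendant '[[[1,0,35],0],[[1,0,75],0],[[1,0,115],0],[[1,0,145],0],[[1,0,160],0],[[1,0,165],0],[[1,0,168],0],[[1,0,171],0],[[1,0,173],0],[[1,0,173],0]]'
```

```text
time: 9.75
tool_pos: [0.4415, 0.0168, 0.0413]
tool_rot: [-3.131, 0.006, -2.568]
contact_force: [0.6, -0.1, -1.2]
opening: 0.0156
```

```bash
python3 -m pendant '[[[0,0,1],0],[[0,0,2],0],[[0,0,2],0]]'
```

```text
time: 10.0
tool_pos: [0.4425, 0.0166, 0.0403]
tool_rot: [-3.13, 0.008, -2.568]
contact_force: [-0.1, -1.6, 6.1]
opening: 0.0157
```

```bash
python3 -m pendant '[[[0,0,0],0],[[0,0,0],0],[[0,0,0],0],[[0,0,0],0],[[0,0,0],0],[[0,0,0],0]]' 0.6; python3 -m pendant '[[[0,0,-15],0],[[0,0,-40],0],[[0,0,-80],0],[[0,0,-120],0],[[0,0,-160],0],[[0,0,-160],0]]'; python3 -c "
from h import *
go(.545,.24,.2,109.5)
c,_=snap('top','t5.png');np.savez('ct.npz',**c)"
```

```text
time: 10.5
tool_pos: [0.4424, 0.0166, 0.0402]
tool_rot: [-3.13, 0.008, -2.568]
contact_force: [0.3, -0.3, -0.4]
opening: 0.0508
time: 11.0
tool_pos: [0.4439, 0.0172, 0.2073]
tool_rot: [-3.121, 0.018, -2.568]
contact_force: [1.6, 0.1, 0.1]
opening: 0.055
pos [0.4439 0.0172 0.2073] yaw -147.12 -> shift [-205.7  132.4    8.3] turn 103.38 rows 14.4 t 11.0 F [1.6 0.1 0.1] op 0.055
```

View pics/t5.png

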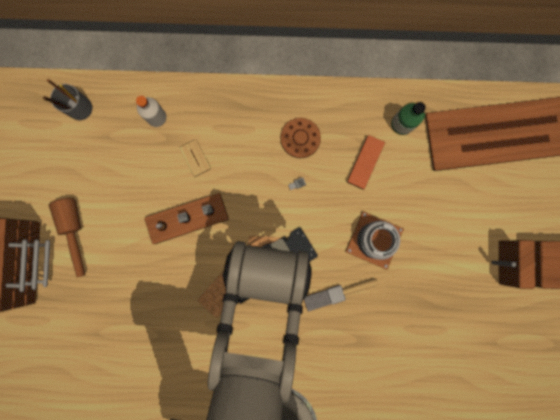

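```bash
python3 -m pendant '[[[-206,132,5],103],[[-206,132,5],103],[[-206,132,5],103],[[-206,132,5],103],[[-206,132,5],103],[[-206,132,5],103],[[-206,132,5],103],[[-206,132,5],103],[[-206,132,5],103],[[-206,132,5],103]]'; python3 -c "
from h import *
go(.545,.24,.2,109.5)"
```

```text
time: 11.88
tool_pos: [0.5433, 0.2403, 0.1975]
tool_rot: [3.137, 0.016, 2.515]
contact_force: [-0.2, 0.2, -0.3]
opening: 0.055
pos [0.5433 0.2403 0.1975] yaw 144.12 -> shift [-1.6  0.7 -2.4] turn 34.62 rows 4.8 t 11.88 F [-0.2  0.2 -0.3] op 0.055
```

```bash
python3 -c "
from h import *
go(.567,.18,.19,109.5)";
```

```text
pos [0.5433 0.2403 0.1975] yaw 144.12 -> shift [-54.4 -35.    8.3] turn 34.62 rows 4.8 t 11.88 F [-0.2  0.2 -0.3] op 0.055
```

```bash
python3 -m pendant '[[[-54,-35,8],34.6],[[-54,-35,8],34.6],[[-54,-35,8],34.6],[[-54,-35,8],34.6],[[-54,-35,8],34.6],[[-54,-35,8],34.6],[[-54,-35,8],34.6],[[-54,-35,8],34.6],[[-54,-35,8],34.6]]'; python3 - <<'E'
from h import *
go(.567,.18,.19,109.5)
c,im=snap('wrist','w6.png');np.savez('cw6.npz',**c)
print(robot.find_in('wrist','head1'))
for i,z in((1,.099),(1,.081)): print(proj(c,[[.567,.18,z],[.5458,.2407,z]]))
im=cv2.imread("pics/w6.png"); a=im[60:260,160:420]
a=cv2.resize(a,None,fx=3,fy=3,interpolation=cv2.INTER_CUBIC);cv2.imwrite("pics/zw6.png",a)
E
```

```text
time: 12.63
tool_pos: [0.5664, 0.1804, 0.1898]
tool_rot: [3.129, 0.011, 1.914]
contact_force: [0.3, -0.1, 0.5]
opening: 0.0551
pos [0.5664 0.1804 0.1898] yaw 109.66 -> shift [-0.5  0.4 -0.2] turn 0.16 rows 0.0 t 12.63 F [ 0.3 -0.1  0.5] op 0.0551
[{'xy': [0.4943, 0.4729], 'p': 0.68}, {'xy': [0.4964, 0.2914], 'p': 0.58}]
[[274.06541291 212.16870483]
 [274.70386695 129.3900796 ]]
[[273.88548658 205.77182569]
 [274.46852298 128.03535448]]
```

View pics/zw6.png

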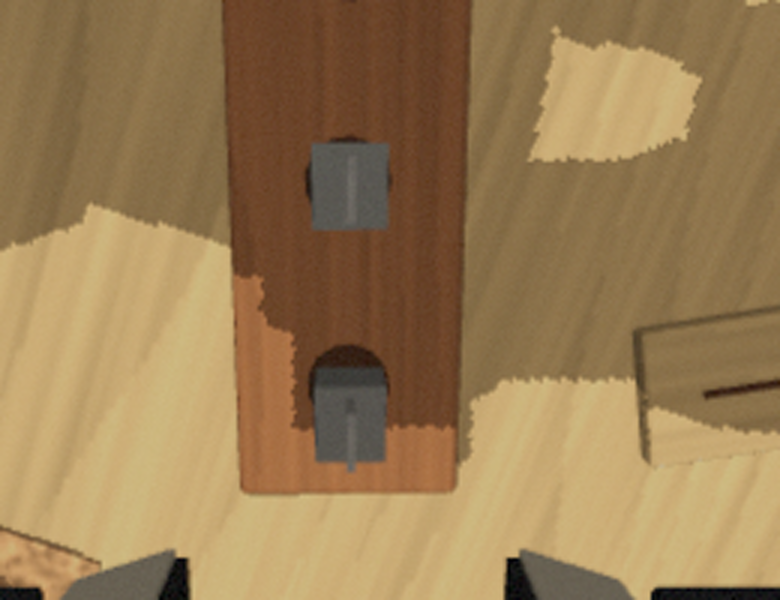

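The crop shows head1's holder top at about (277,201) and head2's at (277,122), both square to the jaws.

```bash
python3 - <<'E'
from h import *
c=dict(np.load("cw6.npz"))
a=onz(c,276.7,201.3,.081);b=onz(c,276.7,122.5,.081);print(a,b,np.linalg.norm(a-b),np.degrees(np.arctan2(*(b-a)[1::-1])))
go(*a[:2],.12,109.6);go(*a[:2],.05,109.6)
E
```

```text
[0.56791767 0.18451593 0.081     ] [0.54602634 0.24529547 0.081     ] 0.06460172605190191 109.80780498786793
pos [0.5665 0.1804 0.1901] yaw 109.6 -> shift [ 4.2  1.8 70.1] turn 0.0 rows 1.7 t 12.73 F [ 0.2 -0.3 -0.3] op 0.0551
pos [0.5665 0.1804 0.1901] yaw 109.6 -> shift [  4.9   0.9 140.1] turn 0.0 rows 3.4 t 12.73 F [ 0.2 -0.3 -0.3] op 0.0551
```

```bash
python3 -m pendant '[[[3,1.2,35],0],[[3,1.2,70],0],[[3,1.2,100],0],[[3,1.2,120],0],[[3,1.2,135],0],[[3,1.2,141],0],[[3,1.2,141],0],[[3,1.2,141],0]]'; python3 -m pendant '[[[0,0,0],0],[[0,0,0],0],[[0,0,0],0],[[0,0,0],0],[[0,0,0],0],[[0,0,0],0],[[0,0,0],0],[[0,0,0],0]]' 0 35
```

```text
time: 13.4
tool_pos: [0.5693, 0.1829, 0.0497]
tool_rot: [3.128, 0.011, 1.913]
contact_force: [0.2, -0.6, -0.3]
opening: 0.0549
time: 14.07
tool_pos: [0.5692, 0.1829, 0.0499]
tool_rot: [3.128, 0.011, 1.913]
contact_force: [-1.4, -1.0, 3.2]
opening: 0.0199
```

```bash
python3 -m pendant '[[[0,0,-3],0],[[0,0,-6],0],[[0,0,-10],0],[[0,0,-16],0],[[0,0,-24],0],[[0,0,-32],0],[[0,0,-60],0],[[0,0,-100],0],[[0,0,-120],0],[[0,0,-120],0]]' 0 35; python3 - <<'E'
from h import *
go(.5005,-.256,.18,109.6)
c,im=snap('wrist','w7.png')
E
```

```text
time: 14.9
tool_pos: [0.5702, 0.1843, 0.1768]
tool_rot: [3.116, 0.013, 1.913]
contact_force: [0.3, 1.2, 0.5]
opening: 0.0195
pos [0.5702 0.1843 0.1768] yaw 109.63 -> shift [-391.3 -213.5   -3.6] turn 0.03 rows 10.7 t 14.9 F [0.3 1.2 0.5] op 0.0195
```

View pics/w7.png

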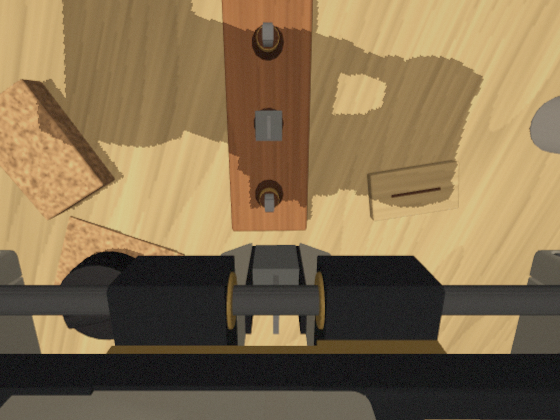

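```bash
python3 -m pendant '[[[-391,-212,0],0],[[-391,-212,0],0],[[-391,-212,0],0],[[-391,-212,0],0],[[-391,-212,0],0],[[-391,-212,0],0],[[-391,-212,0],0],[[-391,-212,0],0],[[-391,-212,0],0],[[-391,-212,0],0]]'; python3 -c "
from h import *
go(.5005,-.256,.125,109.6)"
```

```text
time: 15.78
tool_pos: [0.5036, -0.23, 0.1732]
tool_rot: [3.122, 0.011, 1.913]
contact_force: [1.2, -0.4, 0.0]
opening: 0.0198
pos [ 0.5036 -0.23    0.1732] yaw 109.63 -> shift [-22.9 -12.6  48.3] turn 0.03 rows 1.3 t 15.78 F [ 1.2 -0.4  0. ] op 0.0198
```

```bash
python3 -m pendant '[[[-12,-6,5],0],[[-23,-12,15],0],[[-23,-12,30],0],[[-23,-12,45],0],[[-23,-12,49],0],[[-23,-12,49],0],[[-23,-12,49],0]]'; python3 - <<'E'
from h import *
go(.5005,-.256,.125,109.6)
c,im=snap('wrist','w8.png')
c,im=snap('scene','s8.png')
cv2.imwrite('pics/zs8.png',cv2.resize(im[80:230,130:330,::-1],None,fx=4,fy=4))
E
```

```text
time: 16.37
tool_pos: [0.5012, -0.2551, 0.124]
tool_rot: [3.122, 0.01, 1.914]
contact_force: [-0.3, -0.7, 0.9]
opening: 0.0197
pos [ 0.5012 -0.2551  0.124 ] yaw 109.69 -> shift [-0.6 -0.9 -1. ] turn 0.09 rows 0.0 t 16.37 F [-0.3 -0.7  0.9] op 0.0197
```

View pics/w8.png

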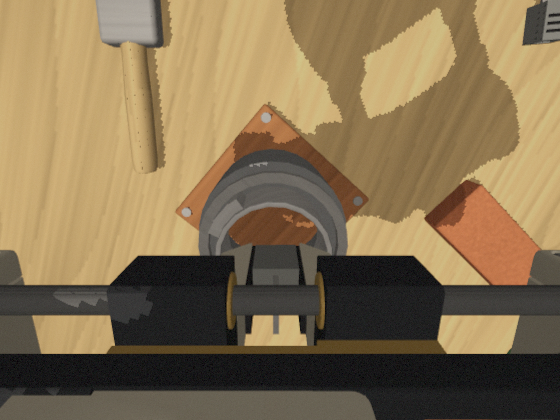

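View pics/zs8.png

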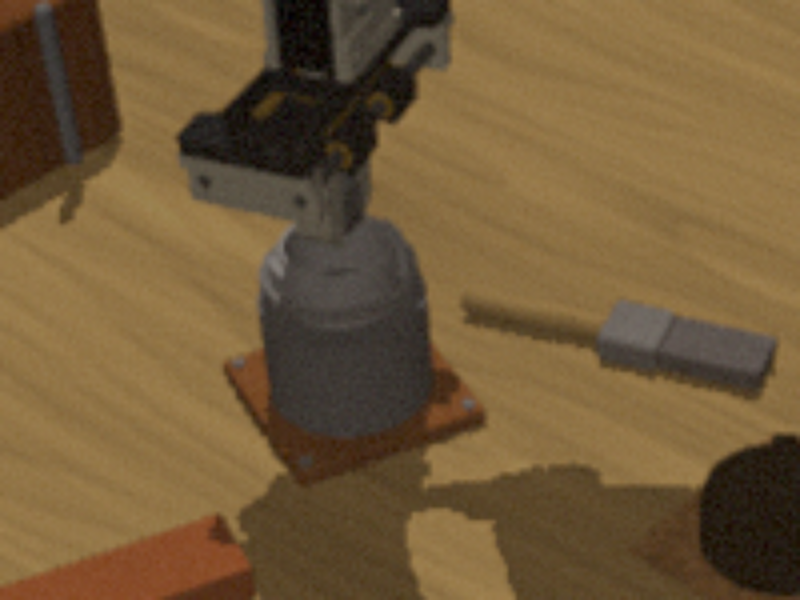

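Head1 is over the mouth. Releasing.

```bash
python3 -m pendant '[[[0,0,0],0],[[0,0,0],0],[[0,0,0],0],[[0,0,0],0],[[0,0,0],0],[[0,0,0],0]]' 0.6;  python3 -m pendant '[[[0,0,-30],0],[[0,0,-60],0],[[0,0,-75],0],[[0,0,-75],0],[[0,0,-75],0]]'; python3 - <<'E'
from h import *
go(.547,.242,.18,109.6)
c,im=snap('top','t9.png')
cv2.imwrite('pics/zt9.png',cv2.resize(im[190:290,310:440,::-1],None,fx=5,fy=5))
c,im=snap('wrist','w9.png')
E
```

```text
time: 16.97
tool_pos: [0.5017, -0.2556, 0.1251]
tool_rot: [3.121, 0.012, 1.914]
contact_force: [-0.6, -0.1, 0.5]
opening: 0.0533
time: 17.38
tool_pos: [0.5001, -0.2555, 0.2006]
tool_rot: [3.12, 0.013, 1.914]
contact_force: [0.3, 0.8, 0.1]
opening: 0.055
pos [ 0.5001 -0.2555  0.2006] yaw 109.67 -> shift [452.9 211.3  19.2] turn 0.07 rows 12.0 t 17.38 F [0.3 0.8 0.1] op 0.055
```

View pics/w9.png

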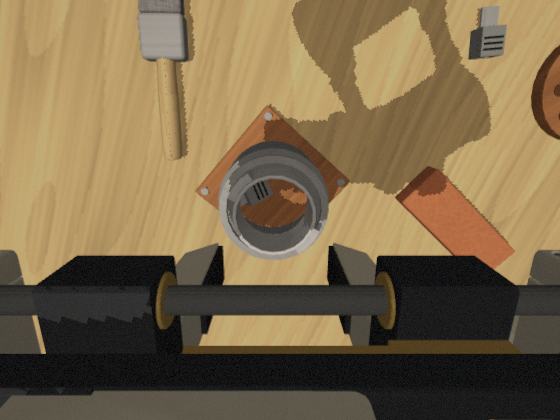

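Head1 is inside the canister, seen at about (258,190). Next is head2.

```bash
python3 -m pendant '[[[453,212,20],0],[[453,212,20],0],[[453,212,20],0],[[453,212,20],0],[[453,212,20],0],[[453,212,20],0],[[453,212,20],0],[[453,212,20],0],[[453,212,20],0],[[453,212,20],0]]';  python3 -c "
from h import *
go(.5475,.244,.17,109.6)
go(.5475,.244,.05,109.6)"
```

```text
time: 18.32
tool_pos: [0.5379, 0.1611, 0.1804]
tool_rot: [3.125, 0.01, 1.914]
contact_force: [1.3, -0.3, -0.2]
opening: 0.055
pos [0.5379 0.1611 0.1804] yaw 109.68 -> shift [75.  36.8 10.3] turn 0.08 rows 2.0 t 18.32 F [ 1.3 -0.3 -0.2] op 0.055
pos [0.5379 0.1611 0.1804] yaw 109.68 -> shift [ 76.1  34.7 130.2] turn 0.08 rows 3.7 t 18.32 F [ 1.3 -0.3 -0.2] op 0.055
```

```bash
python3 -m pendant '[[[36,18,5],0],[[75,36,5],0],[[75,36,10],0],[[75,36,10],0],[[75,36,10],0]]';  python3 - <<'E'
from h import *
go(.5475,.244,.05,109.6)
c,im=snap('wrist','w10.png');np.savez('cw10.npz',**c)
print(robot.find_in('wrist','head2'))
cv2.imwrite('pics/zw10.png',cv2.resize(im[100:300,160:420,::-1],None,fx=3,fy=3))
E
```

```text
time: 18.73
tool_pos: [0.5458, 0.2432, 0.1686]
tool_rot: [3.128, 0.01, 1.915]
contact_force: [-0.7, -1.3, -0.8]
opening: 0.0551
pos [0.5458 0.2432 0.1686] yaw 109.73 -> shift [  1.3   0.2 118.6] turn 0.13 rows 2.8 t 18.73 F [-0.7 -1.3 -0.8] op 0.0551
[{'xy': [0.4898, 0.4874], 'p': 0.88}, {'xy': [0.0996, 0.5062], 'p': 0.43}]
```

View pics/zw10.png

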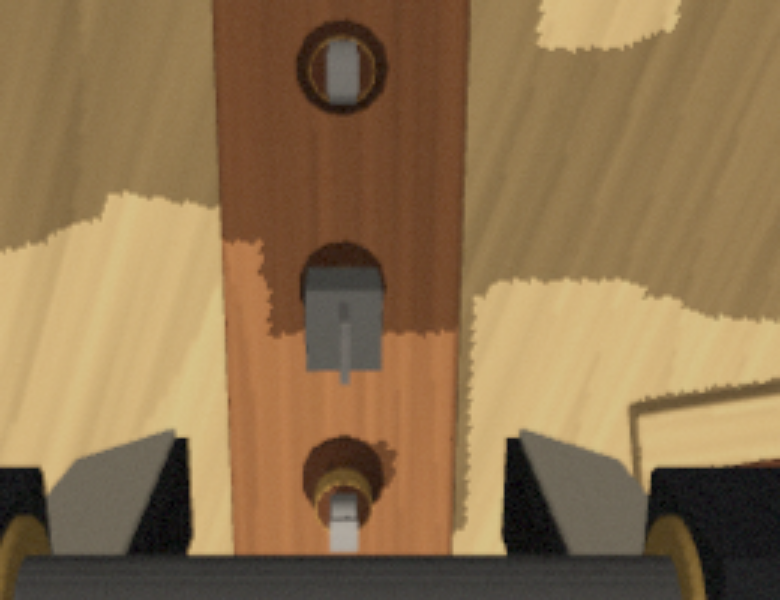

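```bash
python3 -m pendant '[[[1,0,35],0],[[1,0,70],0],[[1,0,95],0],[[1,0,110],0],[[1,0,119],0],[[1,0,119],0],[[1,0,119],0]]'; python3 -m pendant '[[[0,0,0],0],[[0,0,0],0],[[0,0,0],0],[[0,0,0],0],[[0,0,0],0],[[0,0,0],0],[[0,0,0],0],[[0,0,0],0]]' 0 35;  python3 -m pendant '[[[0,0,-3],0],[[0,0,-6],0],[[0,0,-10],0],[[0,0,-16],0],[[0,0,-24],0],[[0,0,-32],0],[[0,0,-60],0],[[0,0,-100],0],[[0,0,-120],0],[[0,0,-120],0]]' 0 35; python3 - <<'E'
from h import *
go(.5005,-.256,.18,109.6)
c,im=snap('wrist','w11.png')
E
```

```text
time: 19.42
tool_pos: [0.549, 0.2419, 0.0515]
tool_rot: [3.125, 0.01, 1.911]
contact_force: [0.2, -0.4, 0.1]
opening: 0.0551
time: 20.08
tool_pos: [0.548, 0.2415, 0.0516]
tool_rot: [3.128, 0.01, 1.912]
contact_force: [-4.5, -2.7, 4.5]
opening: 0.0198
time: 20.92
tool_pos: [0.549, 0.2432, 0.1786]
tool_rot: [3.116, 0.011, 1.912]
contact_force: [0.6, 0.5, -0.2]
opening: 0.0202
pos [0.549  0.2432 0.1786] yaw 109.53 -> shift [-454.3 -212.6   -2.1] turn -0.07 rows 12.0 t 20.92 F [ 0.6  0.5 -0.2] op 0.0202
```

View pics/w11.png

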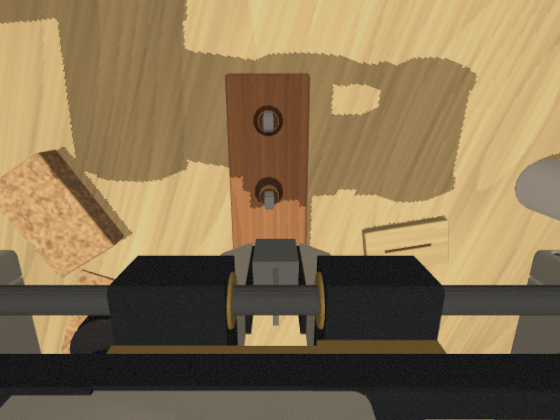

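Head2 is in hand and its tang is bare. On to the canister.

```bash
python3 -m pendant '[[[-454,-212,0],0],[[-454,-212,0],0],[[-454,-212,0],0],[[-454,-212,0],0],[[-454,-212,0],0],[[-454,-212,0],0],[[-454,-212,0],0],[[-454,-212,0],0],[[-454,-212,0],0],[[-454,-212,0],0]]' - 40; python3 -c "
from h import *
go(.501,-.256,.125,109.6)"
```

```text
time: 21.8
tool_pos: [0.5064, -0.1744, 0.1745]
tool_rot: [3.121, 0.01, 1.912]
contact_force: [1.1, 0.9, 0.1]
opening: 0.0199
pos [ 0.5064 -0.1744  0.1745] yaw 109.52 -> shift [-74.6 -33.4  49.5] turn -0.08 rows 2.3 t 21.8 F [1.1 0.9 0.1] op 0.0199
```

```bash
python3 -m pendant '[[[-36,-16,0],0],[[-70,-31,0],0],[[-75,-33,15],0],[[-75,-33,30],0],[[-75,-33,44],0],[[-75,-33,50],0],[[-75,-33,50],0],[[-75,-33,50],0]]'; python3 - <<'E'
from h import *
go(.501,-.256,.125,109.6)
c,im=snap('wrist','w12.png')
E
```

```text
time: 22.47
tool_pos: [0.5014, -0.256, 0.1244]
tool_rot: [3.121, 0.009, 1.912]
contact_force: [0.0, 0.9, 0.2]
opening: 0.0197
pos [ 0.5014 -0.256   0.1244] yaw 109.54 -> shift [ 0.2 -0.4 -0.6] turn -0.06 rows 0.0 t 22.47 F [0.  0.9 0.2] op 0.0197
```

View pics/w12.png

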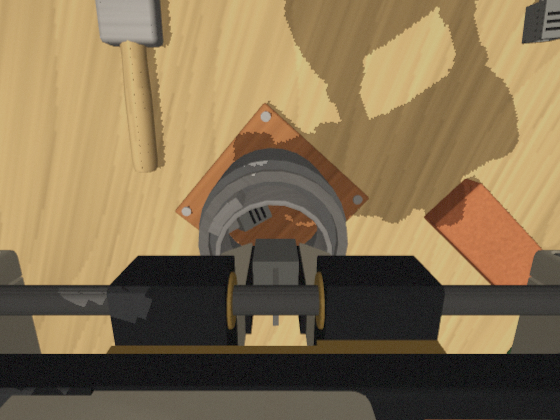

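```bash
python3 -m pendant '[[[0,0,0],0],[[0,0,0],0],[[0,0,0],0],[[0,0,0],0],[[0,0,0],0],[[0,0,0],0]]' 0.6;  python3 -m pendant '[[[0,0,-30],0],[[0,0,-60],0],[[0,0,-75],0],[[0,0,-75],0],[[0,0,-75],0]]'; python3 - <<'E'
from h import *
c,im=snap('wrist','w13.png');np.savez('cw13.npz',**c)
print(robot.find_in('wrist','loose_head1'))
go(.6465,-.0485,.15,112)
E
```

```text
time: 23.02
tool_pos: [0.5019, -0.2562, 0.1252]
tool_rot: [3.12, 0.01, 1.912]
contact_force: [0.4, 0.5, -0.4]
opening: 0.0533
time: 23.43
tool_pos: [0.5003, -0.2561, 0.2007]
tool_rot: [3.119, 0.012, 1.912]
contact_force: [-0.6, 0.6, 0.7]
opening: 0.0548
[{'xy': [0.8638, 0.084], 'p': 0.96}]
pos [ 0.4995 -0.2556  0.1989] yaw 109.55 -> shift [146.4 206.8  51.8] turn -2.45 rows 6.2 t 23.53 F [-0.5  0.2 -0.2] op 0.055
```

View pics/w13.png

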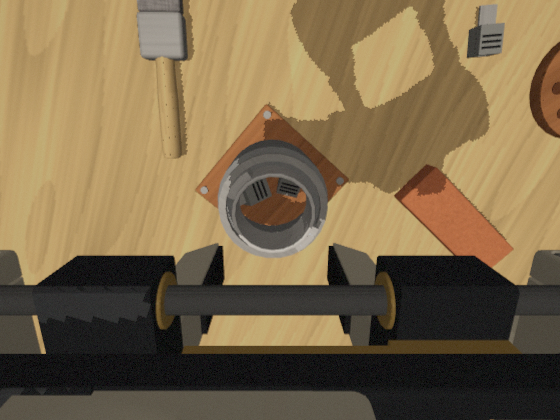

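Both heads are inside, at about (258,190) and (290,187). Now the loose head, at (487,35).

```bash
python3 -m pendant '[[[130,205,20],-2.5],[[130,205,20],-2.5],[[130,205,20],-2.5],[[130,205,20],-2.5],[[130,205,20],-2.5],[[130,205,20],-2.5],[[130,205,40],-2.5],[[130,205,40],-2.5],[[130,205,40],-2.5]]'; python3 - <<'E'
from h import *
go(.6465,-.0485,.15,112)
c,im=snap('wrist','w14.png');np.savez('cw14.npz',**c)
print(robot.find_in('wrist','loose_head1'))
E
```

```text
time: 24.28
tool_pos: [0.6485, -0.0642, 0.1593]
tool_rot: [3.127, 0.006, 1.956]
contact_force: [0.1, -0.1, 0.5]
opening: 0.055
pos [ 0.6485 -0.0642  0.1593] yaw 112.09 -> shift [15.4  3.9  9.2] turn 0.09 rows 0.4 t 24.28 F [ 0.1 -0.1  0.5] op 0.055
[{'xy': [0.4966, 0.4252], 'p': 0.66}, {'xy': [0.4446, 0.79], 'p': 0.35}]
```

View pics/w14.png

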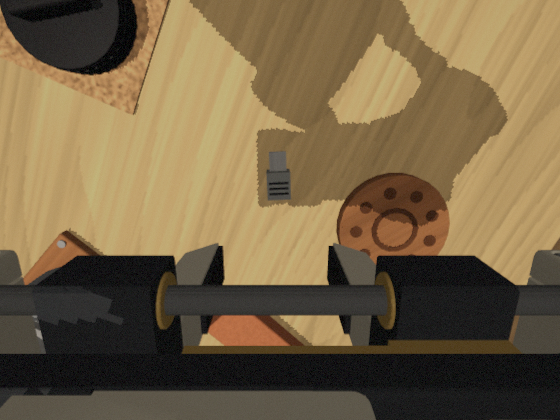

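```bash
python3 - <<'E'
from h import *
c=dict(np.load("cw14.npz"))
a=onz(c,278,169,.02);b=onz(c,278.5,190,.02);w=onz(c,267,180,.02)-onz(c,289.5,180,.02)
m=(a+b)/2;print(a,b,m,np.linalg.norm(a-b),np.linalg.norm(w),np.degrees(np.arctan2(*(a-b)[1::-1])))
go(*m[:2],.004,112)
E
```

```text
[ 0.6430778  -0.03814905  0.02      ] [ 0.65101285 -0.05626401  0.02      ] [ 0.64704533 -0.04720653  0.02      ] 0.019776671592308996 0.020838711791421813 113.65527450494126
pos [ 0.6495 -0.0655  0.1618] yaw 111.98 -> shift [ 19.3   1.7 157.7] turn -0.02 rows 3.8 t 24.38 F [-0.3  0.  -0.1] op 0.0551
```

```bash
python3 - <<'E'
from h import *
im=cv2.imread("pics/w14.png");cv2.imwrite("pics/zw14.png",cv2.resize(im[135:215,230:330],None,fx=7,fy=7,interpolation=cv2.INTER_CUBIC))
c=dict(np.load("cw14.npz"));print(proj(c,[[.643,-.0381,.02],[.643,-.0381,0]]))
E
```

```text
[[277.9418062  168.91919552]
 [277.49099598 165.41063516]]
```

View pics/zw14.png

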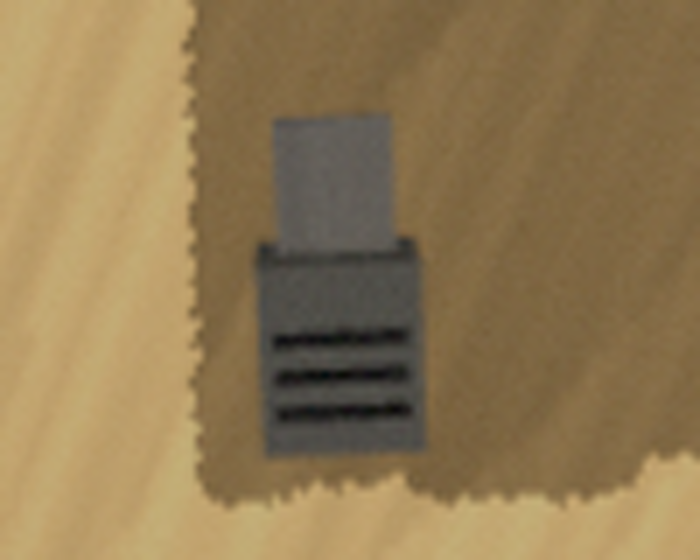

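```bash
python3 - <<'E'
from h import *
c=dict(np.load("cw14.npz"))
a=onz(c,230+338/7,171.4,.02);b=onz(c,230+345/7,200,.02)
m=(a+b)/2;print(m,np.linalg.norm(a-b),np.degrees(np.arctan2(*(a-b)[1::-1])))
go(*m[:2],.004,114)
E
```

```text
[ 0.64977074 -0.05252343  0.02      ] 0.027247893101437305 114.29918158958317
pos [ 0.6495 -0.0655  0.1618] yaw 111.98 -> shift [ 13.4   2.2 157.8] turn -2.02 rows 3.8 t 24.38 F [-0.3  0.  -0.1] op 0.0551
```

```bash
python3 -m pendant '[[[12,2,35],-2],[[12,2,75],-2],[[12,2,110],-2],[[12,2,135],-2],[[12,2,148],-2],[[12,2,154],-2],[[12,2,156],-2],[[12,2,157],-2],[[12,2,157],-2]]' 0.5;  python3 - <<'E'
from h import *
c,im=snap('wrist','w15.png')
E
```

```text
time: 25.13
tool_pos: [0.6513, -0.0544, 0.0067]
tool_rot: [3.121, 0.012, 1.989]
contact_force: [0.4, -0.1, 0.8]
opening: 0.0459
```

View pics/w15.png

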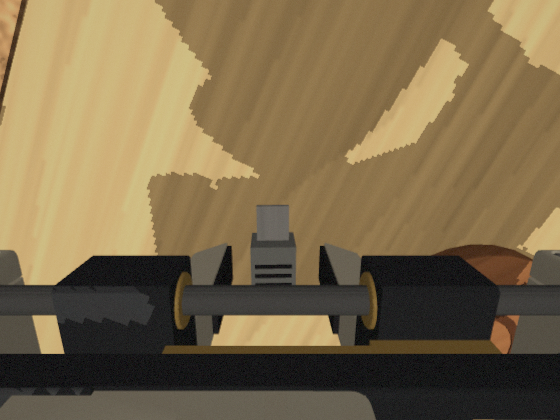

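```bash
python3 -m pendant '[[[0,0,2],0],[[0,0,2],0],[[0,0,2],0],[[0,0,2],0],[[0,0,2],0],[[0,0,2],0],[[0,0,2],0]]' 0 40;  python3 -m pendant '[[[0,0,-10],0],[[0,0,-40],0],[[0,0,-80],0],[[0,0,-120],0],[[0,0,-160],0],[[0,0,-175],0],[[0,0,-175],0]]' 0 40; python3 - <<'E'
from h import *
go(.501,-.256,.18,114)
c,im=snap('wrist','w16.png')
E
```

```text
time: 25.77
tool_pos: [0.6514, -0.0542, 0.0051]
tool_rot: [3.12, 0.012, 1.989]
contact_force: [-1.1, -0.3, 2.7]
opening: 0.0216
time: 26.35
tool_pos: [0.6494, -0.0543, 0.1864]
tool_rot: [3.112, 0.018, 1.989]
contact_force: [-0.2, 0.3, 0.8]
opening: 0.0216
pos [ 0.6494 -0.0543  0.1864] yaw 113.97 -> shift [-123.9 -217.8    2.2] turn -0.03 rows 6.0 t 26.35 F [-0.2  0.3  0.8] op 0.0216
```

View pics/w16.png

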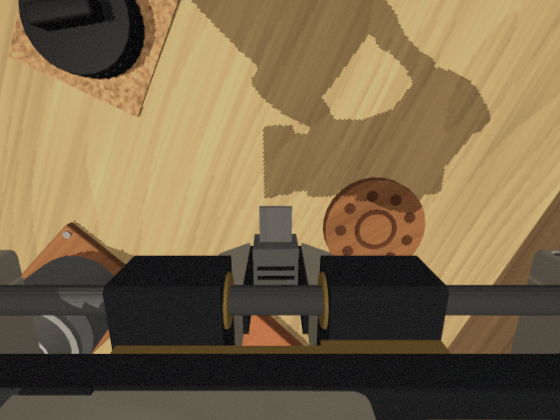

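```bash
python3 -c "
from h import *
go(.5045,-.264,.18,114)"; python3 -m pendant '[[[-132,-217,0],0],[[-132,-217,0],0],[[-132,-217,0],0],[[-132,-217,0],0],[[-132,-217,0],0],[[-132,-217,0],0],[[-132,-217,0],0],[[-132,-217,0],0],[[-132,-217,0],0],[[-132,-217,0],0]]' 0 40; python3 -c "
from h import *
go(.5045,-.264,.123,114)"
```

```text
pos [ 0.6482 -0.054   0.183 ] yaw 113.97 -> shift [-133.4 -216.6   -0.5] turn -0.03 rows 6.1 t 26.4 F [-0.9 -0.  -0.4] op 0.0214
time: 27.23
tool_pos: [0.504, -0.2615, 0.1786]
tool_rot: [3.117, 0.013, 1.99]
contact_force: [0.3, 1.1, -0.5]
opening: 0.0215
pos [ 0.504  -0.2615  0.1786] yaw 114.03 -> shift [-1.8 -1.9 55.6] turn 0.03 rows 1.3 t 27.23 F [ 0.3  1.1 -0.5] op 0.0215
```

```bash
python3 -m pendant '[[[-2,-2,15],0],[[-2,-2,30],0],[[-2,-2,45],0],[[-2,-2,54],0],[[-2,-2,54],0],[[-2,-2,54],0]]' 0 40; python3 -c "
from h import *
go(.5045,-.264,.123,114);snap('wrist','w17.png')"
```

```text
time: 27.73
tool_pos: [0.5049, -0.2633, 0.1244]
tool_rot: [3.117, 0.012, 1.992]
contact_force: [-0.3, -0.8, -0.8]
opening: 0.0214
pos [ 0.5049 -0.2633  0.1244] yaw 114.13 -> shift [-0.5 -0.7  1.3] turn 0.13 rows 0.0 t 27.73 F [-0.3 -0.8 -0.8] op 0.0214
```

View pics/w17.png

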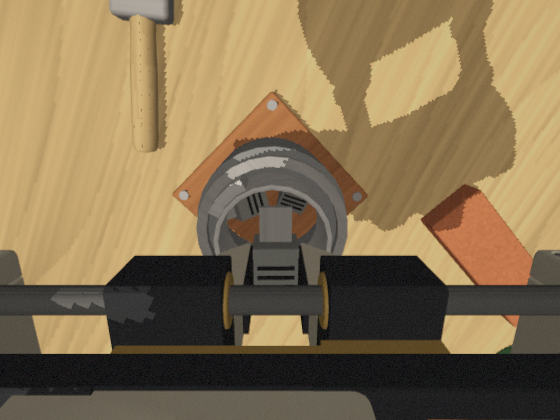

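```bash
python3 -m pendant '[[[0,0,0],0],[[0,0,0],0],[[0,0,0],0],[[0,0,0],0],[[0,0,0],0],[[0,0,0],0]]' 0.6;  python3 -m pendant '[[[0,0,-30],0],[[0,0,-60],0],[[0,0,-85],0],[[0,0,-85],0],[[0,0,-85],0]]'; python3 - <<'E'
from h import *
c,im=snap('wrist','w18.png')
go(.4415,.0165,.2,-147.2)
c,im=snap('top','t18.png')
c,im=snap('scene','s18.png')
for n in('top','scene','wrist'):
  for q in('loose_head1','head1'): print(n,q,[(np.round([r['xy'][0]*560,r['xy'][1]*420]),r['p']) for r in robot.find_in(n,q)])
E
```

```text
time: 28.28
tool_pos: [0.5052, -0.2639, 0.1253]
tool_rot: [3.116, 0.014, 1.991]
contact_force: [-0.4, 1.1, -0.2]
opening: 0.0538
time: 28.7
tool_pos: [0.5033, -0.2641, 0.2117]
tool_rot: [3.114, 0.017, 1.991]
contact_force: [-0.7, -0.0, -1.1]
opening: 0.0552
pos [ 0.5025 -0.2636  0.2101] yaw 114.09 -> shift [280.7  58.4   7.7] turn -98.71 rows 13.8 t 28.75 F [-0.1  0.4 -0.3] op 0.0548
top loose_head1 [(array([381., 236.]), 0.46)]
top head1 [(array([259., 267.]), 0.66), (array([381., 243.]), 0.58)]
scene loose_head1 [(array([220., 156.]), 0.66)]
scene head1 []
wrist loose_head1 [(array([278., 200.]), 0.79)]
wrist head1 [(array([257., 181.]), 0.75), (array([288., 174.]), 0.57)]
```

View pics/w18.png

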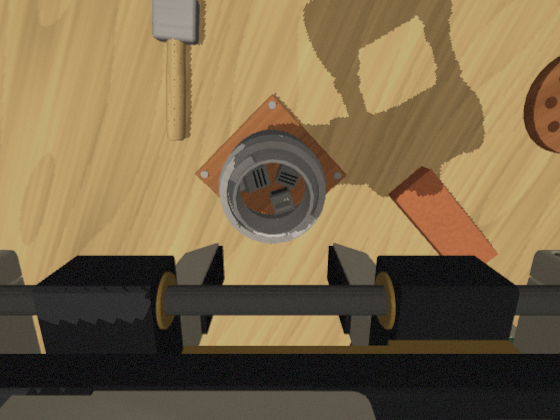

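View pics/s18.png

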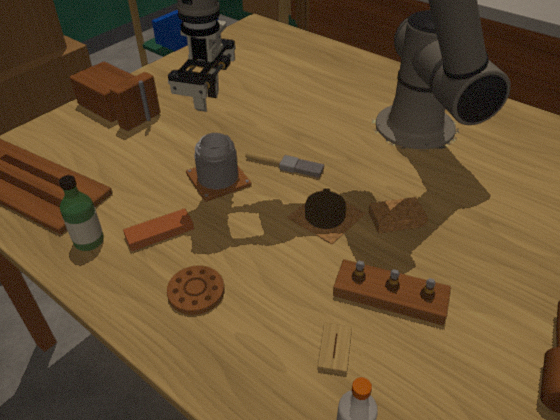

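View pics/t18.png

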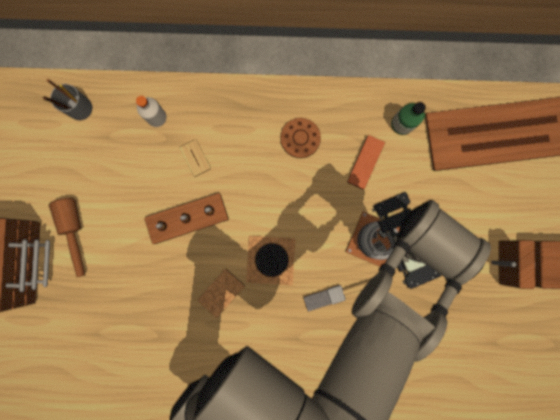

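All three heads are in the canister, at (258,180), (288,175) and (281,199) in the wrist view. The tangs are bare and no other loose head shows. Going back for the cap with yaw 32.9 (the wing direction).

```bash
python3 -c "
from h import *
go(.4425,.0166,.19,32.9)"; python3 -m pendant '[[[281,58,15],81],[[281,58,15],81],[[281,58,15],81],[[281,58,15],81],[[281,58,15],81],[[281,58,15],81],[[281,58,15],81],[[281,58,15],81],[[281,58,15],81],[[281,58,15],81]]'; python3 -c "
from h import *
go(.4425,.0166,.17,32.9)"
```

```text
pos [ 0.5026 -0.2635  0.2096] yaw 114.1 -> shift [280.5  59.1  17.5] turn 81.2 rows 11.3 t 29.15 F [-0.6 -0.2 -0.4] op 0.0548
time: 29.98
tool_pos: [0.4408, 0.0179, 0.1925]
tool_rot: [3.12, -0.018, 0.796]
contact_force: [0.1, -0.0, -0.0]
opening: 0.0551
pos [0.4408 0.0179 0.1925] yaw 45.62 -> shift [-0.2  1.6 22.5] turn 12.72 rows 1.8 t 29.98 F [ 0.1 -0.  -0. ] op 0.0551
```

```bash
python3 -m pendant '[[[0,1,15],12.7],[[0,1,22],12.7],[[0,1,22],12.7],[[0,1,22],12.7],[[0,1,22],12.7]]'; python3 - <<'E'
from h import *
go(.4425,.0166,.042,32.9)
c,im=snap('wrist','w19.png');np.savez('cw19.npz',**c)
a=np.clip(255*(im[120:300,180:400,::-1]/255.)**.45,0,255).astype(np.uint8)
cv2.imwrite('pics/zw19.png',cv2.resize(a,None,fx=3.5,fy=3.3))
print(proj(c,[[.4425,.0166,.061],[.4425,.0166,.037]]))
E
```

```text
time: 30.4
tool_pos: [0.4424, 0.0171, 0.1709]
tool_rot: [3.125, -0.023, 0.577]
contact_force: [-0.2, 0.1, 0.3]
opening: 0.0552
pos [0.4424 0.0171 0.1709] yaw 33.09 -> shift [ -3.2  -1.7 128.8] turn 0.19 rows 3.1 t 30.4 F [-0.2  0.1  0.3] op 0.0552
[[274.39585033 208.6923011 ]
 [274.05166889 201.94646068]]
```

View pics/zw19.png

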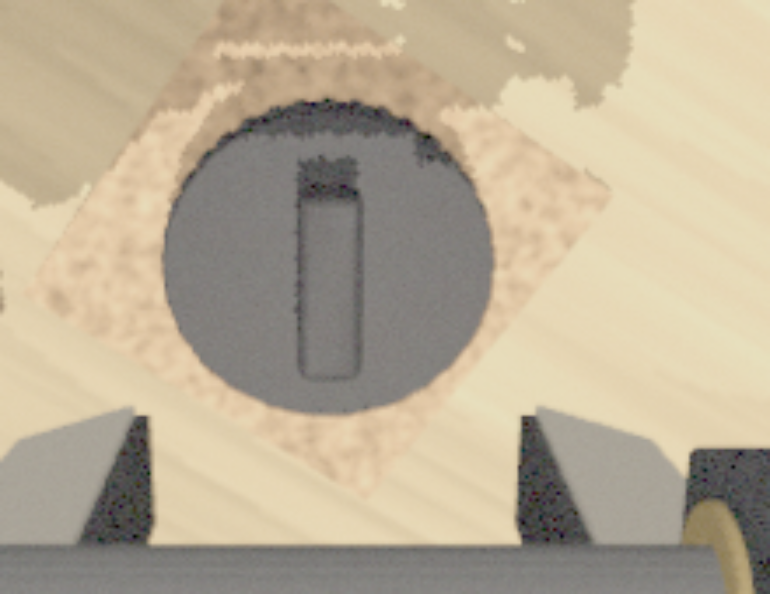

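The wing centre at (274,208) agrees with the prediction. Descending.

```bash
python3 -m pendant '[[[-1,-0.5,40],0],[[-2,-1,80],0],[[-3,-1.5,110],0],[[-3,-1.5,122],0],[[-3,-1.5,127],0],[[-3,-1.5,129],0],[[-3,-1.5,129],0],[[-3,-1.5,129],0]]'; python3 -c "
from h import *
go(.4425,.0166,.042,32.9)"
```

```text
time: 31.12
tool_pos: [0.4439, 0.0163, 0.0431]
tool_rot: [3.123, -0.025, 0.577]
contact_force: [0.0, -0.9, 1.0]
opening: 0.0551
pos [0.4439 0.0163 0.0431] yaw 33.08 -> shift [-1.1 -1.   1.1] turn 0.18 rows 0.0 t 31.12 F [ 0.  -0.9  1. ] op 0.0551
```

```bash
python3 -m pendant '[[[-1,-1,1],0],[[-1,-1,1],0],[[-1,-1,1],0],[[-1,-1,1],0],[[-1,-1,1],0],[[-1,-1,1],0],[[-1,-1,1],0],[[-1,-1,1],0],[[-1,-1,1],0],[[-1,-1,1],0]]' 0 60; python3 -m pendant '[[[0,0,-10],0],[[0,0,-40],0],[[0,0,-80],0],[[0,0,-120],0],[[0,0,-160],0],[[0,0,-175],0],[[0,0,-175],0],[[0,0,-175],0]]' 0 60; python3 - <<'E'
from h import *
go(.501,-.256,.21,33)
c,im=snap('scene','s20.png');snap('wrist','w20.png')
cv2.imwrite('pics/zs20.png',cv2.resize(im[60:260,220:420,::-1],None,fx=3,fy=3))
E
```

```text
time: 31.95
tool_pos: [0.4426, 0.0167, 0.0422]
tool_rot: [3.123, -0.025, 0.577]
contact_force: [-0.7, 0.9, 3.7]
opening: 0.0158
time: 32.62
tool_pos: [0.4371, 0.017, 0.2171]
tool_rot: [3.122, -0.026, 0.577]
contact_force: [-0.2, 0.2, -1.4]
opening: 0.0159
pos [0.4371 0.017  0.2171] yaw 33.08 -> shift [-95.6 263.4   9.8] turn 0.08 rows 6.7 t 32.62 F [-0.2  0.2 -1.4] op 0.0159
```

View pics/zs20.png

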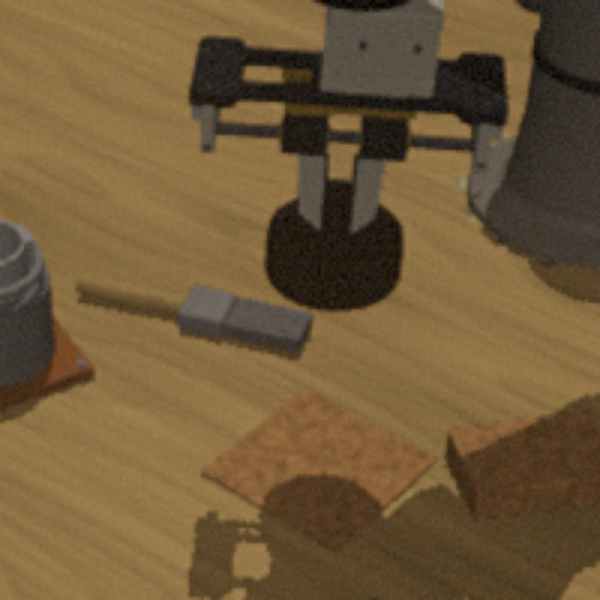

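View pics/w20.png

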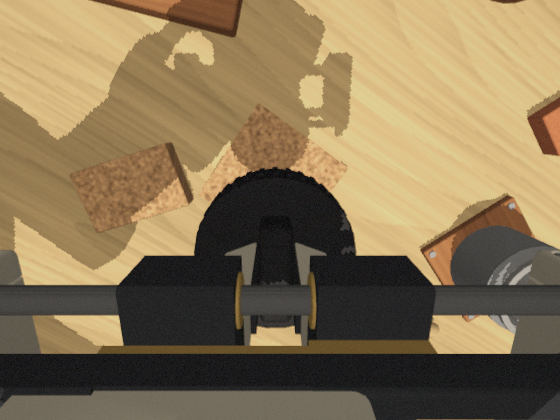

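```bash
python3 -c "
from h import *
go(.5025,-.256,.2,32.9)"; python3 -m pendant '[[[-95,263,5],0],[[-95,263,5],0],[[-95,263,5],0],[[-95,263,5],0],[[-95,263,5],0],[[-95,263,5],0],[[-95,263,5],0],[[-95,263,5],0],[[-95,263,5],0],[[-95,263,5],0]]'; python3 - <<'E'
from h import *
go(.5025,-.256,.16,32.9)
E
```

```text
pos [0.4361 0.0171 0.2154] yaw 33.07 -> shift [-93.7 264.8  17.7] turn 0.17 rows 6.7 t 32.72 F [-0.5 -1.  -0.9] op 0.0154
time: 33.55
tool_pos: [0.4992, -0.2542, 0.2107]
tool_rot: [3.129, -0.022, 0.577]
contact_force: [0.3, 1.0, -0.4]
opening: 0.0155
pos [ 0.4992 -0.2542  0.2107] yaw 33.05 -> shift [ 0.7  2.7 50.7] turn 0.15 rows 1.2 t 33.55 F [ 0.3  1.  -0.4] op 0.0155
```

```bash
python3 -m pendant '[[[0.5,2.7,20],0],[[0.5,2.7,40],0],[[0.5,2.7,50],0],[[0.5,2.7,50],0],[[0.5,2.7,50],0],[[0.5,2.7,50],0]]'; python3 - <<'E'
from h import *
go(.5025,-.256,.137,32.9)
c,im=snap('scene','s21.png');snap('wrist','w21.png')
cv2.imwrite('pics/zs21.png',cv2.resize(im[90:220,150:290,::-1],None,fx=5,fy=4.5))
E
```

```text
time: 34.05
tool_pos: [0.5029, -0.2558, 0.1618]
tool_rot: [3.128, -0.022, 0.578]
contact_force: [0.0, 0.2, -0.5]
opening: 0.0155
pos [ 0.5029 -0.2558  0.1618] yaw 33.1 -> shift [-1.  -0.4 24.8] turn 0.2 rows 0.6 t 34.05 F [ 0.   0.2 -0.5] op 0.0155
```

View pics/zs21.png

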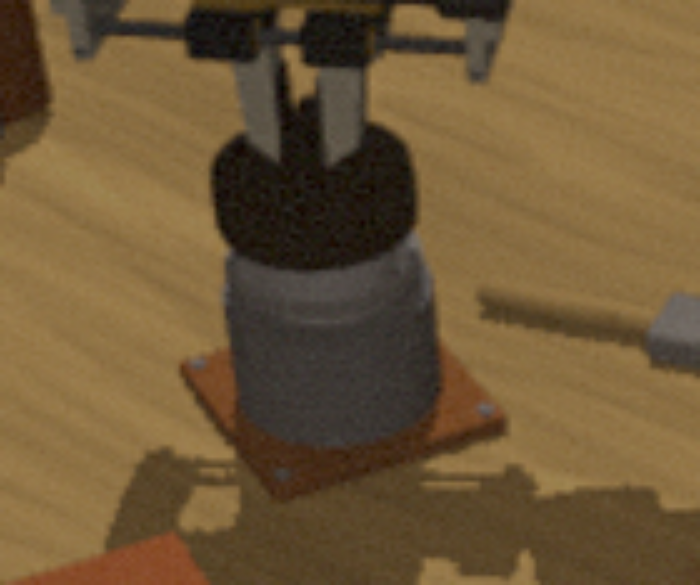

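View pics/w21.png

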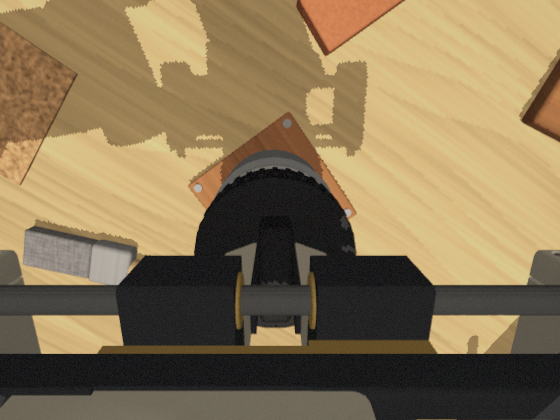

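Centred. Lowering gently and watching the force.

```bash
python3 -m pendant '[[[-0.3,0,6],0],[[-0.6,0,12],0],[[-0.8,0,17],0],[[-0.8,0,20],0],[[-0.8,0,20],0],[[-0.8,0,20],0]]'
```

```text
time: 34.65
tool_pos: [0.5025, -0.2565, 0.1415]
tool_rot: [3.128, -0.022, 0.577]
contact_force: [-0.1, -0.4, -1.2]
opening: 0.0154
```

```bash
python3 -m pendant '[[[0,0,2],0],[[0,0,4],0],[[0,0,6],0],[[0,0,6],0],[[0,0,6],0]]'
```

```text
time: 35.07
tool_pos: [0.5027, -0.2568, 0.1359]
tool_rot: [3.127, -0.022, 0.577]
contact_force: [-1.6, -1.9, 3.2]
opening: 0.0158
```

```bash
python3 -m pendant '[[[0,0,2],0],[[0,0,4],0],[[0,0,6],0],[[0,0,8],0],[[0,0,10],0],[[0,0,10],0],[[0,0,10],0]]' 0 60
```

```text
time: 35.65
tool_pos: [0.5028, -0.2569, 0.127]
tool_rot: [3.127, -0.022, 0.577]
contact_force: [-6.0, 0.3, 11.0]
opening: 0.0154
```

```bash
python3 -m pendant '[[[0,0,2],0],[[0,0,2.2],4],[[0,0,2.2],9],[[0,0,2.2],14],[[0,0,2.2],19],[[0,0,2.2],24],[[0,0,2.2],28]]' 0 60; python3 -c "
from h import *
go(.5015,-.256,.127,-22.6)"
```

```text
time: 36.23
tool_pos: [0.5033, -0.2581, 0.1266]
tool_rot: [3.135, -0.028, 0.085]
contact_force: [-4.8, -1.9, 12.2]
opening: 0.0155
pos [ 0.5033 -0.2581  0.1266] yaw 4.89 -> shift [-1.6 -2.2 -0.5] turn 27.49 rows 3.8 t 36.23 F [-4.8 -1.9 12.2] op 0.0155
```

```bash
python3 -m pendant '[[[-0.5,-0.7,2],5],[[-0.8,-1,2],10],[[-1,-1.3,2],15],[[-1.2,-1.5,2],20],[[-1.2,-1.5,2],25],[[-1.2,-1.5,2],28],[[-1.2,-1.5,2],28],[[-1.2,-1.5,2],28]]' 0 60; python3 -c "
from h import *
go(.5013,-.256,.127,-22.6)
print(robot.observe()['torque'])"
```

```text
time: 36.9
tool_pos: [0.5031, -0.2583, 0.1267]
tool_rot: [-3.137, -0.032, -0.403]
contact_force: [-2.2, -2.1, 12.7]
opening: 0.0154
pos [ 0.5031 -0.2583  0.1267] yaw -23.08 -> shift [-2.5 -1.4 -0.4] turn -0.48 rows 0.1 t 36.9 F [-2.2 -2.1 12.7] op 0.0154
[-0.85734862  0.98051842  0.16538231]
```

```bash
python3 -m pendant '[[[0,0,1.5],1],[[0,0,1.5],2.5],[[0,0,1.5],2.5],[[0,0,1.5],2.5]]' 0 60; python3 -c "
from h import *
go(.5013,-.256,.127,-22.6)
print(robot.observe()['torque'])"
```

```text
time: 37.23
tool_pos: [0.5029, -0.2591, 0.1266]
tool_rot: [-3.138, -0.033, -0.444]
contact_force: [-5.8, -0.9, 13.2]
opening: 0.0155
pos [ 0.5029 -0.2591  0.1266] yaw -25.45 -> shift [-2.7 -2.1 -0.4] turn -2.85 rows 0.4 t 37.23 F [-5.8 -0.9 13.2] op 0.0155
[-0.57323612  1.56089552  0.67815228]
```

The torque rose to 0.68 N·m, so it is at the stop. Letting it spring up.

```bash
python3 -m pendant '[[[0,0,-2],-1],[[0,0,-4],-1],[[0,0,-6],-1],[[0,0,-8],-1],[[0,0,-8],-1]]' 0 60; python3 -c "
from h import *
go(.5013,-.256,.135,-22.6)
print(robot.observe()['torque'])"
```

```text
time: 37.65
tool_pos: [0.5026, -0.2592, 0.135]
tool_rot: [-3.139, -0.034, -0.427]
contact_force: [-2.7, -0.7, 5.7]
opening: 0.0153
pos [ 0.5026 -0.2592  0.135 ] yaw -24.44 -> shift [-2.5 -2.3 -0.1] turn -1.84 rows 0.3 t 37.65 F [-2.7 -0.7  5.7] op 0.0153
[-0.3189341   0.90251837  0.22573271]
```

```bash
python3 -m pendant '[[[0,0,-1],0],[[0,0,-2.5],0],[[0,0,-3],0],[[0,0,-3],0]]' 0 60; python3 -c "
from h import *
go(.5013,-.256,.135,-22.6)"
```

```text
time: 37.98
tool_pos: [0.5024, -0.259, 0.1355]
tool_rot: [-3.138, -0.032, -0.427]
contact_force: [3.5, -4.2, -16.2]
opening: 0.0156
pos [ 0.5024 -0.259   0.1355] yaw -24.45 -> shift [-2.3 -2.3  0.4] turn -1.85 rows 0.3 t 37.98 F [  3.5  -4.2 -16.2] op 0.0156
```

Pulling up gives −16 N with no travel, so the lugs are holding it. Releasing.

```bash
python3 -m pendant '[[[-1,-1,1.5],0],[[-1,-1,1.5],0],[[-1,-1,1.5],0]]' 0 20; python3 -m pendant '[[[0,0,0],0],[[0,0,0],0],[[0,0,0],0],[[0,0,0],0],[[0,0,0],0],[[0,0,0],0]]' 0.6; python3 -m pendant '[[[0,0,-20],0],[[0,0,-50],0],[[0,0,-90],0],[[0,0,-125],0],[[0,0,-125],0],[[0,0,-125],0],[[0,0,-125],0]]'; python3 - <<'E'
from h import *
c,im=snap('wrist','w22.png');np.savez('cw22.npz',**c)
go(.5013,-.256,.135,-22.6)
a=np.clip(255*(im[80:250,180:380,::-1]/255.)**.45,0,255).astype(np.uint8)
cv2.imwrite('pics/zw22.png',cv2.resize(a,None,fx=3.5,fy=3.5,interpolation=cv2.INTER_CUBIC))
c,im=snap('scene','s22.png')
cv2.imwrite('pics/zs22.png',cv2.resize(im[90:220,150:290,::-1],None,fx=5,fy=4.5))
E
```

```text
time: 38.23
tool_pos: [0.5024, -0.2583, 0.1346]
tool_rot: [-3.139, -0.034, -0.427]
contact_force: [0.1, -3.8, 3.2]
opening: 0.0157
time: 38.73
tool_pos: [0.5024, -0.2581, 0.1345]
tool_rot: [-3.139, -0.033, -0.427]
contact_force: [0.8, -0.5, -1.0]
opening: 0.0511
time: 39.32
tool_pos: [0.4981, -0.2564, 0.2587]
tool_rot: [-3.138, -0.032, -0.427]
contact_force: [0.6, 0.3, -0.4]
opening: 0.0551
pos [ 0.4978 -0.2562  0.258 ] yaw -24.47 -> shift [ -0.7  -1.2 123. ] turn -1.87 rows 3.0 t 39.37 F [-0.5 -0.2 -0.3] op 0.0549
```

View pics/zw22.png

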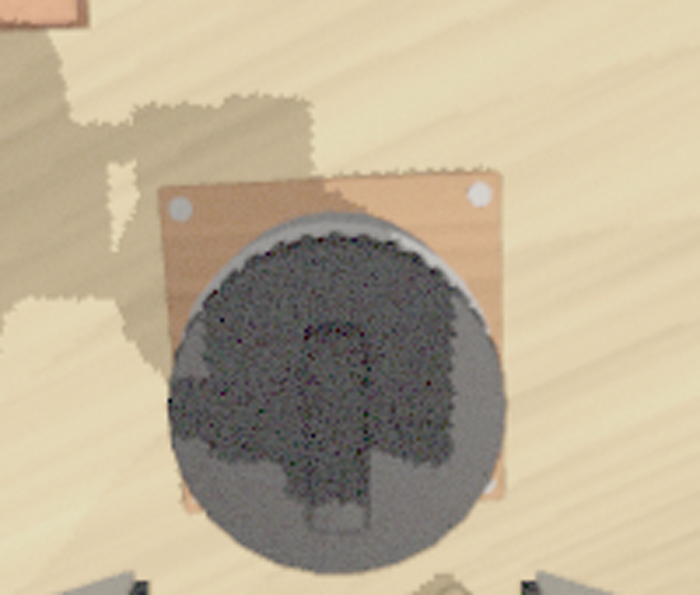

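View pics/zs22.png

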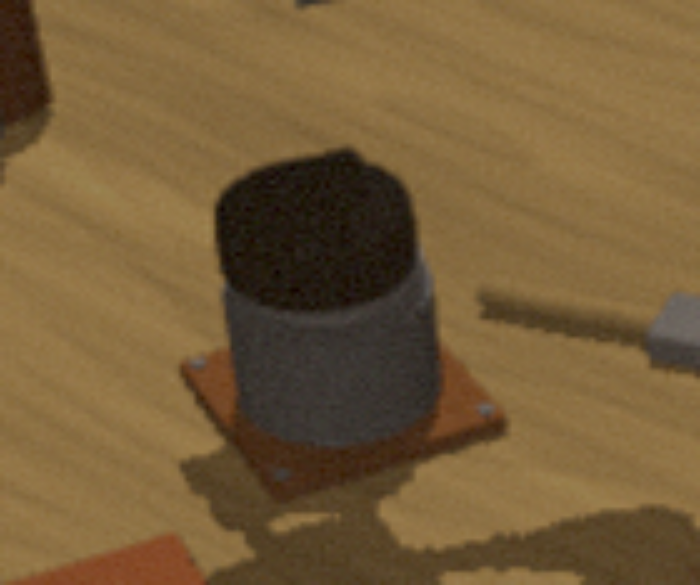

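```bash
python3 - <<'E'
from h import *
c=dict(np.load("cw22.npz"));im=cv2.imread("pics/w22.png")
im=np.clip(255*(im/255.)**.45,0,255).astype(np.uint8)
q=lambda u,v,z:onz(c,180+u/3.5,80+v/3.5,z)
L,R_,B=q(168,400,.13),q(507,400,.13),q(338,574,.13)
print((L+R_)/2,np.linalg.norm(L-R_)); a=(L+R_)/2
M=[q(338,335,.154),q(337,528,.154)];print((M[0]+M[1])/2,np.degrees(np.arctan2(*(M[0]-M[1])[1::-1])),np.linalg.norm(M[0]-M[1]))
big=cv2.resize(im[80:250,180:380],None,fx=3.5,fy=3.5,interpolation=cv2.INTER_CUBIC)
def dr(P,col):
    p=(proj(c,P)-[180,80])*3.5; cv2.polylines(big,[p.round().astype(np.int32)],True,col,1)
cx,cy,w=.5013,-.256,np.radians(-22.6)
for z,col in((.130,(0,255,0)),(.125,(0,200,255)),):
    t=np.linspace(0,2*np.pi,60);dr(np.c_[cx+.0445*np.cos(t),cy+.0445*np.sin(t),0*t+z],col)
R=np.array([[np.cos(w),-np.sin(w)],[np.sin(w),np.cos(w)]])
def sq(hx,hy,z,col): 
    p=(R@np.array([[hx,hx,-hx,-hx],[hy,-hy,-hy,hy]])).T+[cx,cy]; dr(np.c_[p,[z]*4],col)
sq(.025,.008,.154,(0,0,255));sq(.06,.06,.012,(255,0,0))
cv2.imwrite("pics/ov.png",big)
E
```

```text
[ 0.50583965 -0.25989652  0.13      ] 0.08773141000784553
[ 0.50303812 -0.25866117  0.154     ] -24.62836580171782 0.04750020547558404
```

View pics/ov.png

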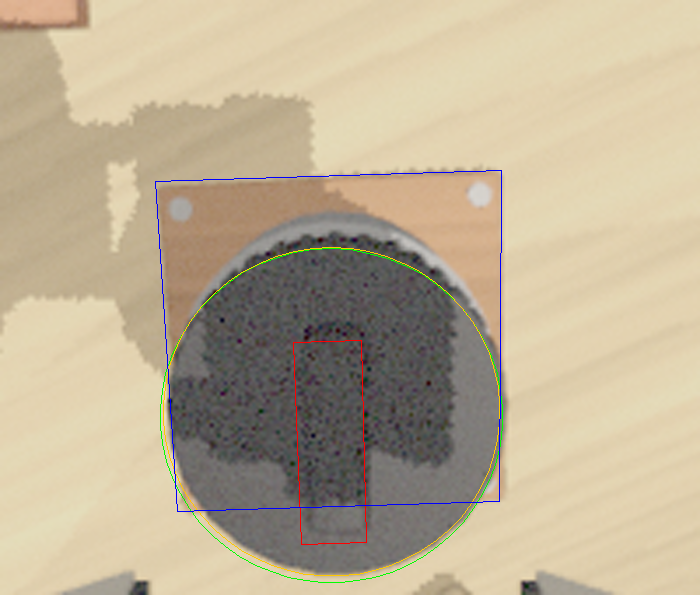

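```bash
python3 - <<'E'
from h import *
a=cv2.imread("pics/scene0.png")[100:210,170:270];b=cv2.imread("pics/s22.png")[100:210,170:270]
cv2.imwrite("pics/cmp.png",cv2.resize(np.hstack([a,b]),None,fx=4,fy=4,interpolation=cv2.INTER_CUBIC))
c0=cv2.imread("pics/scene0.png")[:,:,0];c1=cv2.imread("pics/s22.png")[:,:,0]
for x in(195,205,215,225,235):
    print(x,[ (np.where(k[110:170,x]<22)[0]+110)[[0,-1]] for k in(c0,c1)])
E
```

```text
195 [array([134, 148]), array([133, 151])]
205 [array([127, 157]), array([127, 158])]
215 [array([126, 157]), array([126, 158])]
225 [array([127, 155]), array([130, 155])]Traceback (most recent call last):
  File "<stdin>", line 6, in <module>
IndexError: index 0 is out of bounds for axis 0 with size 0
```

View pics/cmp.png

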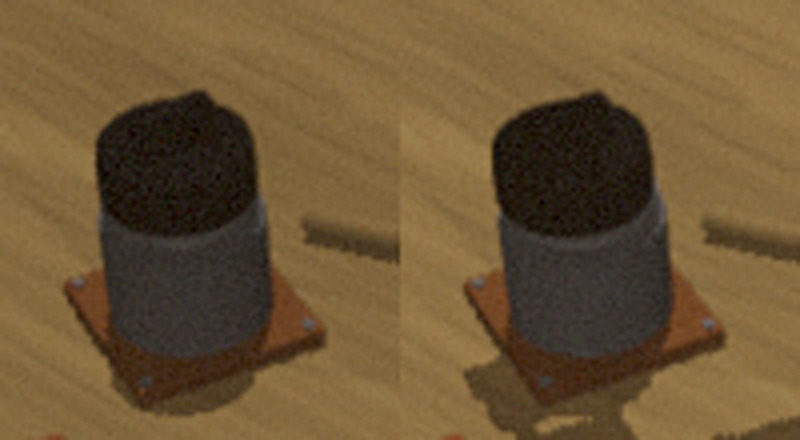

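The cap appears shifted by about 1 px. There is plenty of time, so I'll move the arm back and compare against clean, unshadowed views.

```bash
python3 -c "
from h import *
go(.40,.25,.27)"; python3 -m pendant '[[[-300,420,-10],0],[[-300,420,-10],0],[[-300,420,-10],0],[[-300,420,-10],0],[[-300,420,-10],0],[[-300,420,-10],0],[[-300,420,-10],0],[[-300,420,-10],0],[[-300,420,-10],0],[[-300,420,-10],0]]' ; python3 - <<'E'
from h import *
go(.40,.25,.27)
o=[]
for n,(y0,y1,x0,x1) in dict(scene=(110,200,175,265),top=(195,285,335,425)).items():
    c,im=snap(n,n+'23.png'); a=cv2.imread(f"pics/{n}0.png")
    f=lambda k:cv2.resize(np.clip(255*(k[y0:y1,x0:x1]/255.)**.5,0,255).astype(np.uint8),None,fx=3.3,fy=3.3,interpolation=cv2.INTER_CUBIC)
    o.append(np.hstack([f(a),f(im[:,:,::-1])]))
    g=[cv2.GaussianBlur(k,(0,0),1)[:,:,0] for k in(a,im[:,:,::-1])]
    for k in g:
        m=(k[y0:y1,x0:x1]<25).astype(np.uint8); nn,lab,st,ce=cv2.connectedComponentsWithStats(m); i=1+st[1:,4].argmax(); print(n,st[i],ce[i].round(2))
cv2.imwrite("pics/cmp2.png",np.vstack(o))
E
```

```text
pos [ 0.4978 -0.2562  0.2577] yaw -24.47 -> shift [-298.2 -420.4  -19.7] turn 0 rows 12.4 t 39.42 F [ 1.3  0.8 -0.2] op 0.0552
time: 40.25
tool_pos: [0.1352, -0.4645, 0.2564]
tool_rot: [-3.136, -0.029, -0.427]
contact_force: [0.4, -1.2, 0.3]
opening: 0.0552
pos [ 0.1352 -0.4645  0.2564] yaw -24.48 -> shift [ -54.6 -760.   -10.7] turn 0 rows 18.3 t 40.25 F [ 0.4 -1.2  0.3] op 0.0552
scene [  20   14   39   35 1071] [38.74 31.63]
scene [  19   14   39   35 1067] [37.88 31.76]
top [ 42  32  14  22 131] [47.66 42.15]
top [ 43  33  12  20 108] [47.97 41.51]
```

View pics/cmp2.png

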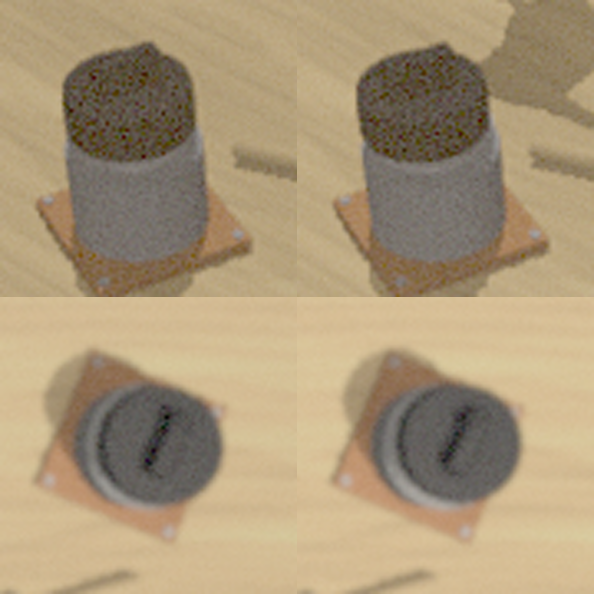

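The cap sits within about 1 px (~2 mm) of where it was when locked at the start, at the same height and angle. Handing in.

```bash
python3 -m pendant '[[[0,0,0],0],[[0,0,0],0]]'; python3 -c "
from h import *
robot.hand_in();print(robot.observe()['time'])"
```

```text
time: 40.52
tool_pos: [0.1321, -0.4659, 0.2547]
tool_rot: [-3.135, -0.026, -0.435]
contact_force: [0.2, -0.9, -0.6]
opening: 0.0551
the job is handed in; nothing more can be done
the job is handed in; nothing more can be done
```

I put all three blade heads in the canister, locked the cap back on and handed the job in, using about 41 s of the 210 s. The hand-in gives no verdict.

**What I did**
- I pressed the cap, turned it anticlockwise about 55°, lifted it off and set it on the mat.
- I pulled head1 and head2 off the handles and dropped them in, then did the same with loose_head1 from the bench. The third handle was bare and no second loose head showed in any picture.
- I put the cap back, pressed it to about 11–13 N and turned it clockwise to the stop.

**What the last checks showed**
- **Heads:** the last wrist picture before closing showed all three heads inside the canister.
- **Lock:** turning on at the stop raised the torque to about 0.7 N·m. An upward pull of about 16 N moved the cap hardly at all.
- **Cap position:** the clean final views matched the start pictures to within 1 px (about 2 mm), at the same height. The last wrist picture put the wing grip about 2.5° from the canister's x axis.
- **Other things on the bench:** I saw no sign that any bystander had moved, though I did not measure them.

**What disagreed**
- The wrist-camera estimates of the cap's centre differed by 3–5 mm from the other measurements. I trusted the lock test and the fixed cameras instead.
- The tool drifted to about 0.03 rad of tilt over the run, with no visible effect on the cap.
- My last retreat went to the robot's other side because I got a sign wrong. The arm stayed high and touched nothing.

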